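# Shake test: find the box that rattles and hold it to the scanner

## Task

Shake-test the three sealed boxes in the carrier: lift them out one at a time and rock each lengthwise in the air, to and fro at least twice and a good 20 degrees each way, until you have found the one in which something loose runs from end to end, and put any quiet box you lifted back flat in its own pocket. Then book out the one that rattles: hold it up level before the hand scanner, its white label squarely facing the scanner's window, at window height and about 10 cm from it, and finish while still holding it there in the gripper. Do not push the other things on the bench about.

Things in the scene. Friction and masses are not known exactly. Their poses are not given: they have to be found in the camera images.
- case_a: sealed grey die-cast box with a screwed lid, 110 mm long (x), 54 wide (y), 46 high; origin at the centre of its underside, z out of the lid. The three look alike and weigh 0.43 to 0.51 kg, whichever rattles. Each starts flat in a pocket of the carrier, its labelled end towards the robot
- case_b: sealed grey die-cast box with a screwed lid, 110 mm long (x), 54 wide (y), 46 high; origin at the centre of its underside, z out of the lid. In just one of the three (it cannot be seen which) a 0.25 kg steel roller 32 mm across is loose and rolls up to 70 mm along the box when it is shaken or tipped over 10 degrees; brought level again it stays at the end it ran to
- case_c: sealed grey die-cast box with a screwed lid, 110 mm long (x), 54 wide (y), 46 high; origin at the centre of its underside, z out of the lid. In the two quiet boxes the roller is bedded fast in the middle, so that their centre of mass stays at the box's centre, 23 mm above the underside
- case_a_label (a point): middle of that box's white paper label, 40 x 24 mm, on the end face of the box at its -x end, 55 mm from the middle and 19 mm above the underside
- case_a_back (a point): middle of that box's blank end, at its +x end, 55 mm from the middle and 19 mm above the underside
- case_b_label (a point): middle of that box's white paper label, 40 x 24 mm, on the end face of the box at its -x end, 55 mm from the middle and 19 mm above the underside
- case_b_back (a point): middle of that box's blank end, at its +x end, 55 mm from the middle and 19 mm above the underside
- case_c_label (a point): middle of that box's white paper label, 40 x 24 mm, on the end face of the box at its -x end, 55 mm from the middle and 19 mm above the underside
- case_c_back (a point): middle of that box's blank end, at its +x end, 55 mm from the middle and 19 mm above the underside
- carrier: black plastic board, 130 x 290 x 18 mm, fixed to the bench, its long side along its own y; origin at the centre of its underside. Three pockets 116 x 60 mm and 11 mm deep (floor 7 mm above the bench) lie 96 mm apart along y; each takes one box lengthwise along x with 3 mm of play all round, and the boxes stand 35 mm proud of the board
- scan_stand: black hand scanner upright in a round weighted stand of 112 mm diameter, fixed to the bench, 200 mm high in all; origin on the bench under the middle of the scanner's head. The head is 155 mm long and 65 mm wide, 125 to 200 mm above the bench, and its window, whose middle lies 78 mm along the stand's -x axis and 165 mm above the bench, looks level that way
- grease_pot: grease pot with a blue lid, 63 mm across and 43 mm high, loose bystander; origin under its middle
- relay_1: black plug-in module, 24 x 46 x 37 mm, loose bystander; origin under its middle
- bush_1: plain brass bush, 26 mm across and 30 mm high, loose bystander; origin under its middle

How it is judged (in metres and radians):
On the way, in this order (a step that is already met when the one before it is completed fails the run):
1. the box that rattles, lifted clear of the carrier, has its blank end dipped by more than 0.25 rad (((distance between roller_c0 and case_a below 0.06 m and height (world z) of case_a above 0.05 m and angle between case_a's own x axis and vertical above 1.821 rad) or (distance between roller_c0 and case_b below 0.06 m and height (world z) of case_b above 0.05 m and angle between case_b's own x axis and vertical above 1.821 rad) or (distance between roller_c0 and case_c below 0.06 m and height (world z) of case_c above 0.05 m and angle between case_c's own x axis and vertical above 1.821 rad))).
2. then its labelled end is dipped by more than 0.25 rad, still in the air (((distance between roller_c0 and case_a below 0.06 m and height (world z) of case_a above 0.05 m and angle between case_a's own x axis and vertical below 1.321 rad) or (distance between roller_c0 and case_b below 0.06 m and height (world z) of case_b above 0.05 m and angle between case_b's own x axis and vertical below 1.321 rad) or (distance between roller_c0 and case_c below 0.06 m and height (world z) of case_c above 0.05 m and angle between case_c's own x axis and vertical below 1.321 rad))).
At the end, for the whole second after the job is handed in: The rattling box is held still by the fingers alone, upright within 0.2 rad, label 4 to 16 cm before the scanner window, within 3 cm of its middle sideways and in height, facing it within 0.3 rad. The other two lie released in their pockets, within 12 mm of their start and flat within 0.06 rad (((distance between roller_c0 and case_a below 0.06 m and x of case_a_label in the frame of scan_stand between -0.24 and -0.12 m and y of case_a_label in the frame of scan_stand between -0.03 and 0.03 m and z of case_a_label in the frame of scan_stand between 0.135 and 0.195 m and x of case_a_back in the frame of scan_stand below -0.2 m and angle between the x axis of case_a and the x axis of scan_stand, either way round below 0.3 rad and angle between case_a's own z axis and vertical below 0.2 rad and linear speed of case_a below 0.08 m/s and contact force between the fingers and case_a above 2 N and distance of each of case_b, case_c from where it was at the start of the episode below 0.012 m and angle between each of case_b, case_c's own z axis and vertical below 0.06 rad) or (distance between roller_c0 and case_b below 0.06 m and x of case_b_label in the frame of scan_stand between -0.24 and -0.12 m and y of case_b_label in the frame of scan_stand between -0.03 and 0.03 m and z of case_b_label in the frame of scan_stand between 0.135 and 0.195 m and x of case_b_back in the frame of scan_stand below -0.2 m and angle between the x axis of case_b and the x axis of scan_stand, either way round below 0.3 rad and angle between case_b's own z axis and vertical below 0.2 rad and linear speed of case_b below 0.08 m/s and contact force between the fingers and case_b above 2 N and distance of each of case_a, case_c from where it was at the start of the episode below 0.012 m and angle between each of case_a, case_c's own z axis and vertical below 0.06 rad) or (distance between roller_c0 and case_c below 0.06 m and x of case_c_label in the frame of scan_stand between -0.24 and -0.12 m and y of case_c_label in the frame of scan_stand between -0.03 and 0.03 m and z of case_c_label in the frame of scan_stand between 0.135 and 0.195 m and x of case_c_back in the frame of scan_stand below -0.2 m and angle between the x axis of case_c and the x axis of scan_stand, either way round below 0.3 rad and angle between case_c's own z axis and vertical below 0.2 rad and linear speed of case_c below 0.08 m/s and contact force between the fingers and case_c above 2 N and distance of each of case_a, case_b from where it was at the start of the episode below 0.012 m and angle between each of case_a, case_b's own z axis and vertical below 0.06 rad))); the arm keeps its last pose, push and grip.
It fails at once if the black plug-in module is pushed more than 3 cm (distance of relay_1 from where it was at the start of the episode above 0.03 m).
It fails at once if the grease pot is pushed more than 3 cm (distance of grease_pot from where it was at the start of the episode above 0.03 m).
It fails at once if the loose brass bush is pushed more than 3 cm (distance of bush_1 from where it was at the start of the episode above 0.03 m).
It also fails if it takes over 72 s, if anything falls off the work surface, if the arm or the gripper's body presses on something with over 40 N, if the wrist force passes 120 N, or if a joint passes its speed limit or range.

## Robot

A 6-joint arm with a two-finger parallel gripper is mounted at the origin on a cart in front of the work surface, level with it; the furniture and walls round the work are solid. World frame = base frame: x ahead of the robot, y to its left, z up, the work surface at z = 0. Lengths are in mm, angles in rad, forces in N, time in s.
With the tool pointing down it reaches from about 275 to 975 mm from the base axis. Payload 8.4 kg.
Tool frame: the origin (TCP) lies midway between the tips of the shut fingers; the grasp point (between the pads) lies 19 mm behind it; z points along the fingers, y is the line along which they close (so a half turn about z gives the same grasp; the last joint's range is limited). The gripper opens to 92 mm and grips with 3 to 60 N. Pads are 20 mm wide; open, the fingers measure 128 mm over their backs; the gripper's body (75 mm by 189 mm) begins 69 mm behind the grasp point.
Start: joints at [1.289, 0.353, 1.633, -0, 1.155, -0.002], TCP at [172.601, 600.697, 214.583] pointing down, gripper open.
Joint ranges: [-2.63, 2.63], [-0.92, 2.1], [0.06, 2.66], [-1.3, 4.44], [0, 2.69], [-3.02, 3.02]. Speed limits (rad/s): [2.22, 2.22, 2.79, 3.14, 3.14, 3.14].

## Interface

Orientations are given as a 3x3 rotation matrix whose columns are the frame's x, y, z axes.
In Python, from rig import r gives the robot as it stands.
- The arm moves only by the tool carry_out, never from a script. Its argument "increments" is a list of rows, each an object of numbers: "x", "y", "z": the shift along the world's x, y, z in m; "rx", "ry", "rz": the turn, a rotation vector about the world's x, y, z in degrees. In form: [{"x": .., "y": .., "z": .., "rx": .., "ry": .., "rz": ..}, ...]. A call has 1 to 10 rows; each row shifts and turns the commanded pose from where the row before left it; what a row does not reach is not made up. A row lasts 1/12 s, in which the tool goes at most 41.7 mm and 7.16 degrees, less where a joint would pass 70% of its speed; a pose out of reach is approached as far as the arm can. A call with a gripper value outside its range is refused whole. "hand" is the opening, from 0 (shut) to 1 (fully open), set as the call begins (left out, the last holds). The fingers move at their own pace and stop on an object; the grip force is fixed at half the most. Time passes only in rows, so rows that do not move let the fingers close. It gives the time, the measured TCP pose, the force, the opening and the grip force at its end, in the units of the state.
- r.observe(): the state, without advancing time (a new reading comes with each control period).
- r.camera(name): name is "side" or "top"; returns (picture, depth): 480x640x3 uint8, red, green, blue; 480x640 float32, mm along the optical axis (not along the pixel's ray), 0 where there is no reading.
- r.camera_info(name): a dict with "camera_matrix" (3x3 intrinsics, pixels), "k1" (the pictures are not rectified: a ray, as slopes to the right and down, at radius r is drawn at 1 + k1 r^2 times it, then the intrinsics apply), "R" (3x3) and "t" (3): a world point X has camera coordinates R X + t. Camera axes: x right, y down, z forward; pixel columns grow to the right and rows downward; lengths in mm; the calibration is good to about 2 mm. A picture is of the moment at which its call begins. camera_info takes no time and is no camera call.
- r.finish_job(): hands the job in; it is judged then, once.
The state is a dict: "t": time; "joints": joint angles; "dq": joint speeds; "tau": joint torques, N m; "eef_pos": TCP position; "ee_rot": TCP orientation; "ft_force": force on the tool from outside, world axes, zero at the start; "ft_torque": the same for the moment, N m; "width": finger opening in mm; "finger_force": force on a finger pad.
Only numpy, scipy, OpenCV 4.12 (cv2) and the standard library are available. Lean on these libraries where they do the work, as an engineer would, in place of code of your own. Each camera call takes 0.05 s, during which the arm holds its last target. There are 200 camera calls.

## Working session

There is one attempt and no reset: what is moved stays moved. The work goes in short steps, Python scripts to look and compute and a tool call to move; the robot and the scene stay as the last step left them, time stands still between calls to the robot, and variables do not carry over. Pictures are saved under pics/ and viewed, at most 10 in all, crops included, and the job is handed in when it is done.

Besides the shell and the picture viewer there is one more tool, called after "Call:" in YAML: its name, and indented under it one key for each argument. carry_out: Moves the arm, as the interface text tells. Its arguments: {"type":"object","properties":{"increments":{"type":"array","items":{"type":"object","properties":{"x":{"type":"number"},"y":{"type":"number"},"z":{"type":"number"},"rx":{"type":"number"},"ry":{"type":"number"},"rz":{"type":"number"}}}},"hand":{"type":"number"}},"required":["increments"]}

```bash
mkdir -p pics; cat > h.py <<'E'
import numpy as np, cv2
from rig import r
def grab(n):
    p,d=r.camera(n); return p,d,r.camera_info(n)
def world(d,ci):
    K=np.array(ci["camera_matrix"]);h,w=d.shape
    u,v=np.meshgrid(np.arange(w),np.arange(h))
    pts=np.stack([u,v],-1).reshape(-1,1,2).astype(float)
    n=cv2.undistortPoints(pts,K,np.array([ci["k1"],0,0,0.])).reshape(h,w,2)
    c=np.dstack([n*d[...,None],d]).astype(float)
    return (c-np.array(ci["t"]))@np.array(ci["R"])
E
python3 - <<'E'
from h import *
for n in("top","side"):
    p,d,ci=grab(n); cv2.imwrite(f"pics/{n}0.png",p[...,::-1]); np.savez(f"{n}0.npz",p=p,d=d,W=world(d,ci))
    print(n,ci)
print(r.observe())
E
```

```text
top {'camera_matrix': array([[621.10679625,   0.        , 320.71515959],
       [  0.        , 621.10679625, 245.08625016],
       [  0.        ,   0.        ,   1.        ]]), 'k1': 0.03955647593090383, 'R': array([[ 0.02413902, -0.99951678,  0.01958328],
       [-0.9946544 , -0.02597966, -0.09993844],
       [ 0.10039892, -0.01706617, -0.99480089]]), 't': array([-263.54819492,  667.69329521, 1114.69476563])}
side {'camera_matrix': array([[504.66248461,   0.        , 320.90706808],
       [  0.        , 504.66248461, 242.53406086],
       [  0.        ,   0.        ,   1.        ]]), 'k1': 0.019461801957403588, 'R': array([[ 0.95689917, -0.29039356, -0.00394363],
       [-0.1265766 , -0.40479438, -0.9056047 ],
       [ 0.26138541,  0.86707156, -0.42410444]]), 't': array([-716.96479064,   17.53923018,  905.45266945])}
{'t': 0.1, 'joints': array([ 1.28861145e+00,  3.53589472e-01,  1.63405415e+00, -2.16910956e-05,
        1.15518985e+00, -2.39378200e-03]), 'dq': array([-2.24292595e-03, -1.47492575e-03, -2.11548659e-04, -2.93169683e-04,
       -1.53884325e-05,  8.46275648e-04]), 'tau': array([-7.46545611e-04, -5.94904017e+01, -3.34929836e+01,  6.98396517e-02,
        1.83907844e-02, -4.10259611e-05]), 'eef_pos': array([172.4768288 , 600.27027606, 213.93455493]), 'ee_rot': array([[-9.61115574e-01,  2.76146241e-01, -3.26452090e-04],
       [ 2.76146434e-01,  9.61114829e-01, -1.19726897e-03],
       [-1.68633829e-05, -1.24086244e-03, -9.99999230e-01]]), 'ft_force': array([ 0.39743963, -0.31960155,  0.66559244]), 'ft_torque': array([ 0.02754005,  0.03271784, -0.01317849]), 'finger_force': 0.0, 'width': 91.72643038510934}
```

View pics/top0.png

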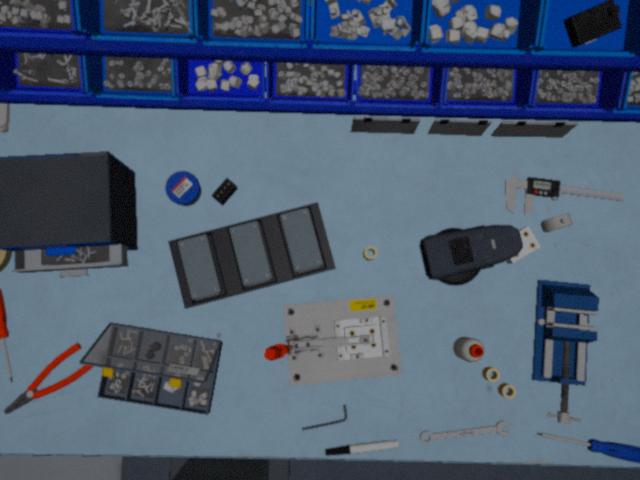

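View pics/side0.png

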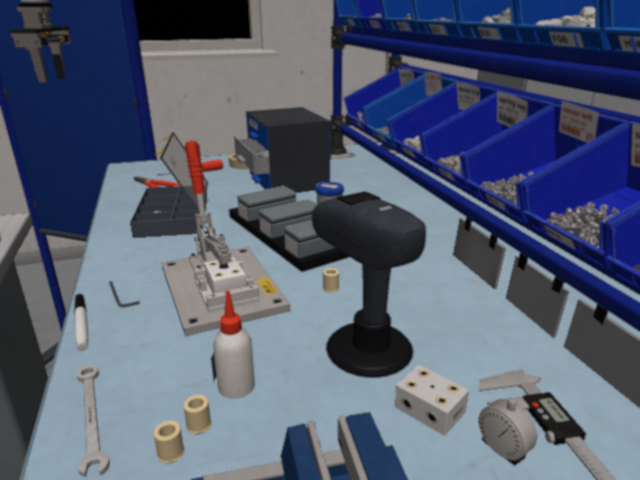

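The top view shows the carrier around (252,255), with boxes at (198,268), (250,253) and (302,240). The scanner head spans (425..525, 250). I'll crop the scanner and measure.

```bash
python3 - <<'E'
from h import *
T=np.load("top0.npz");W=T["W"];p=T["p"];S=np.load("side0.npz");WS=S["W"]
a=cv2.resize(p[190:310,400:560],(640,480),interpolation=3);cv2.imwrite("pics/c.png",a[...,::-1])
b=cv2.resize(S["p"][170:390,290:450],(436,600),interpolation=3);cv2.imwrite("pics/s.png",b[...,::-1])
z=W[...,2]
def blob(u0,u1,v0,v1,lo,hi,name):
    m=np.zeros(z.shape,np.uint8);m[v0:v1,u0:u1]=((z>lo)&(z<hi)&(T["d"]>0))[v0:v1,u0:u1]
    m=cv2.morphologyEx(m,cv2.MORPH_OPEN,np.ones((3,3)))
    n,l,s,_=cv2.connectedComponentsWithStats(m)
    for i in range(1,n):
        if s[i,4]<60: continue
        P=W[l==i];c=cv2.minAreaRect(P[:,:2].astype(np.float32));print(name,s[i,4],np.round(c[0],1),np.round(c[1],1),round(c[2],1),"z",np.round(np.percentile(P[:,2],[5,50,95]),1))
blob(160,345,195,315,40,65,"box")
blob(160,345,195,315,10,30,"carrier")
blob(400,545,200,300,110,230,"head")
blob(400,545,200,300,8,60,"base")
blob(155,245,165,212,25,60,"pot/relay");blob(355,385,240,265,15,45,"bush")
blob(260,410,290,390,8,250,"clamp");blob(445,490,330,370,15,200,"bottle");blob(90,225,310,420,8,200,"tray");blob(0,140,140,250,40,300,"psu")
blob(0,640,0,125,60,500,"shelf")
# head length profile
m=np.zeros(z.shape,bool);m[200:300,400:545]=1;m&=(z>110)
P=W[m];c=P[:,:2].mean(0);_,_,V=np.linalg.svd(P[:,:2]-c,full_matrices=False);ax=V[0]*(-np.sign(V[0][1]));print(c,ax)
s=(P[:,:2]-c)@ax;q=(P[:,:2]-c)@np.array([-ax[1],ax[0]])
for k in range(-80,90,10):
    w=(s>k)&(s<k+10)
    if w.sum()>3:print(k,q[w].min().round(),q[w].max().round(),np.percentile(P[w,2],[5,50,95]).round())
ms=(WS[...,2]>125)&(WS[...,2]<205)&(np.hypot(*(WS[...,:2]-c).transpose(2,0,1))<110)
Q=WS[ms];s=(Q[:,:2]-c)@ax;print("side head s",np.percentile(s,[0.5,1,50,99,99.5]))
E
```

```text
box 156 [753.   11.3] [14.2 48.3] 1.4 z [40.5 43.3 46.7]
box 1750 [ 681.8 -209.7] [110.3  53.8] 16.5 z [49.7 53.4 57. ]
box 1776 [ 654.6 -117.7] [109.8  54.1] 16.3 z [49.6 53.5 57. ]
box 1814 [627.6 -26.3] [109.6  54.2] 16.1 z [49.3 53.3 57. ]
carrier 4434 [ 654.8 -117.8] [130.5 289.9] 16.4 z [14.3 18.3 22. ]
carrier 637 [ 559.9 -246.8] [26.1 93.6] 1.5 z [11.3 14.4 18.4]
head 4075 [ 660.2 -490.3] [ 74.1 156.8] 13.8 z [169.8 193.  199.9]
base 446 [ 684.7 -618.5] [46.6 62.9] 31.7 z [27.3 32.5 36.5]
base 212 [ 619.5 -509.6] [16.4 57. ] 13.5 z [ 9.2 12.4 17. ]
base 122 [ 603.3 -663.5] [36.1 11.7] 0.2 z [ 9.  14.4 28.4]
pot/relay 935 [773.9  11.8] [63.3 60.8] 5.1 z [38.  43.  46.5]
pot/relay 304 [773.4 -62.4] [26.1 45.5] 51.4 z [27.  30.2 34.5]
bush 104 [ 662.3 -338.5] [23.  23.4] 3.7 z [19.7 29.8 33.6]
clamp 9229 [ 499.1 -276.7] [148.5 236. ] 7.0 z [11.3 16.6 87.5]
bottle 568 [ 491.5 -519.8] [41.3 41.8] 67.3 z [ 26.9  71.8 110. ]
tray 7018 [445.4  52.1] [231.7 136.3] 81.8 z [ 16.3  86.1 153.6]
tray 69 [405.8 120.1] [12.8 20.6] 86.1 z [ 8.5 12.9 18.7]
psu 12374 [724.3 193.9] [157.7 184.4]
[... 282 characters left out ...]
. ]
shelf 84 [ 904.8 -664.3] [ 7.3 50.1] 1.1 z [71.3 74.9 83.7]
[ 655.29471725 -477.21174499] [ 0.28780977 -0.9576876 ]
-70 -29.0 33.0 [147. 168. 178.]
-60 -33.0 40.0 [167. 180. 185.]
-50 -33.0 41.0 [175. 184. 189.]
-40 -33.0 40.0 [178. 188. 192.]
-30 -33.0 39.0 [181. 191. 198.]
-20 -33.0 37.0 [180. 195. 199.]
-10 -34.0 37.0 [180. 196. 200.]
0 -34.0 37.0 [181. 195. 200.]
10 -35.0 36.0 [179. 196. 200.]
20 -36.0 36.0 [180. 196. 200.]
30 -36.0 35.0 [180. 196. 200.]
40 -37.0 34.0 [179. 197. 201.]
50 -33.0 29.0 [186. 197. 201.]
60 -32.0 28.0 [186. 197. 201.]
70 -29.0 25.0 [186. 197. 200.]
80 -27.0 23.0 [191. 195. 199.]
side head s [-56.78735331 -51.80523432  45.29342227  92.60801386  92.9395815 ]
```

View pics/c.png

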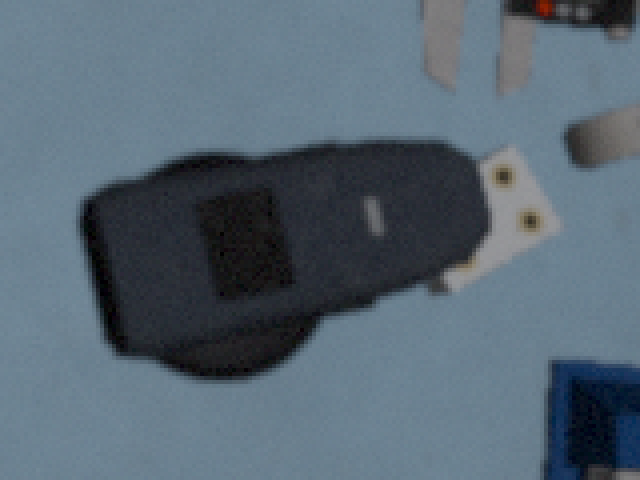

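View pics/s.png

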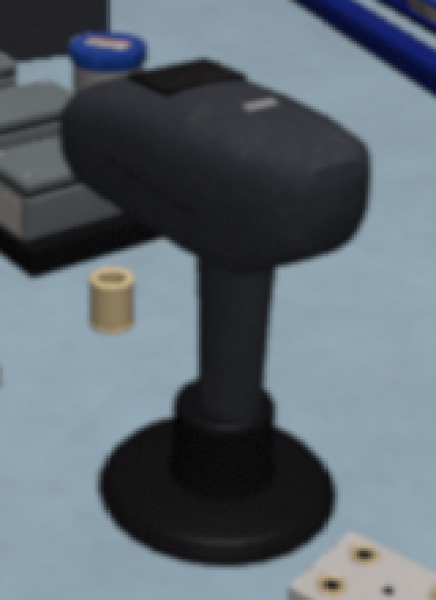

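The scanner's flat, black-rimmed window end is at the carrier side, crop (100,270). Its rounded back is at crop (480,230). That gives:

| Quantity | Value |
|---|---|
| Window | about (644, -414, 165), looking along (-0.24, 0.97) |
| Boxes' yaw | 16.3° |
| Box tops | 53 mm, as they should be |
| Target box centre | about (606, -264), underside at 146 mm, turned +87.8° |

I'll start with the nearest box, at (627.6, -26.3).

Call:
carry_out:
  increments:
    - {"x": 0.0207,"y": -0.0285,"rz": -6.71}
    - {"x": 0.0207,"y": -0.0285,"rz": -6.71}
    - {"x": 0.0207,"y": -0.0285,"rz": -6.71}
    - {"x": 0.0207,"y": -0.0285,"rz": -6.71}
    - {"x": 0.0207,"y": -0.0285,"rz": -6.71}
    - {"x": 0.0207,"y": -0.0285,"rz": -6.71}
    - {"x": 0.0207,"y": -0.0285,"rz": -6.71}
    - {"x": 0.0207,"y": -0.0285,"rz": -6.71}
    - {"x": 0.0207,"y": -0.0285,"rz": -6.71}
    - {"x": 0.0207,"y": -0.0285,"rz": -6.71}
  hand: 0.82

```text
invalid input
```

Call:
carry_out:
  increments:
    - {"x": 0.0207,"y": -0.0285,"rz": -6.71}
    - {"x": 0.0207,"y": -0.0285,"rz": -6.71}
    - {"x": 0.0207,"y": -0.0285,"rz": -6.71}
    - {"x": 0.0207,"y": -0.0285,"rz": -6.71}
    - {"x": 0.0207,"y": -0.0285,"rz": -6.71}
    - {"x": 0.0207,"y": -0.0285,"rz": -6.71}
    - {"x": 0.0207,"y": -0.0285,"rz": -6.71}
    - {"x": 0.0207,"y": -0.0285,"rz": -6.71}
    - {"x": 0.0207,"y": -0.0285,"rz": -6.71}
    - {"x": 0.0207,"y": -0.0285,"rz": -6.71}

```text
invalid input
```

Call:
carry_out:
  increments:
    - {"x": 0.0207,"y": -0.0285,"rz": -6.71}
    - {"x": 0.0207,"y": -0.0285,"rz": -6.71}
    - {"x": 0}
    - {"x": 0}
    - {"x": 0}

```text
invalid input
```

Call:
carry_out:
  increments:
    - {"x": 0.0207,"y": -0.0285,"z": 0,"rx": 0,"ry": 0,"rz": -6.71}
    - {"x": 0.0207,"y": -0.0285,"z": 0,"rx": 0,"ry": 0,"rz": -6.71}
  hand: 0.82

```text
t: 0.27
eef_pos: [213.5, 543.6, 213.9]
ee_rot: [[-0.87, 0.494, -0.0], [0.494, 0.87, -0.001], [0.0, -0.001, -1.0]]
ft_force: [0.9, -0.7, 0.1]
width: 80.3
finger_force: 0.0
```

Call:
carry_out:
  increments:
    - {"x": 0.0207,"y": -0.0285,"z": 0,"rx": 0,"ry": 0,"rz": -6.71}
    - {"x": 0.0207,"y": -0.0285,"z": 0,"rx": 0,"ry": 0,"rz": -6.71}
    - {"x": 0.0207,"y": -0.0285,"z": 0,"rx": 0,"ry": 0,"rz": -6.71}
    - {"x": 0.0207,"y": -0.0285,"z": 0,"rx": 0,"ry": 0,"rz": -6.71}
    - {"x": 0.0207,"y": -0.0285,"z": 0,"rx": 0,"ry": 0,"rz": -6.71}
    - {"x": 0.0207,"y": -0.0285,"z": 0,"rx": 0,"ry": 0,"rz": -6.71}
    - {"x": 0.0207,"y": -0.0285,"z": 0,"rx": 0,"ry": 0,"rz": -6.71}
    - {"x": 0.0207,"y": -0.0285,"z": 0,"rx": 0,"ry": 0,"rz": -6.71}
    - {"x": 0.0207,"y": -0.0285,"z": 0,"rx": 0,"ry": 0,"rz": -6.71}
    - {"x": 0.0207,"y": -0.0285,"z": 0,"rx": 0,"ry": 0,"rz": -6.71}

```text
t: 1.1
eef_pos: [421.5, 257.1, 214.5]
ee_rot: [[0.12, 0.993, -0.0], [0.993, -0.12, -0.0], [-0.0, -0.0, -1.0]]
ft_force: [0.1, 1.3, -0.1]
width: 75.2
finger_force: 0.0
```

Call:
carry_out:
  increments:
    - {"x": 0.0207,"y": -0.0285,"z": 0,"rx": 0,"ry": 0,"rz": -6.71}
    - {"x": 0.0207,"y": -0.0285,"z": 0,"rx": 0,"ry": 0,"rz": -6.71}
    - {"x": 0.0207,"y": -0.0285,"z": 0,"rx": 0,"ry": 0,"rz": -6.71}
    - {"x": 0.0207,"y": -0.0285,"z": 0,"rx": 0,"ry": 0,"rz": -6.71}
    - {"x": 0.0207,"y": -0.0285,"z": 0,"rx": 0,"ry": 0,"rz": -6.71}
    - {"x": 0.0207,"y": -0.0285,"z": 0,"rx": 0,"ry": 0,"rz": -6.71}
    - {"x": 0.0207,"y": -0.0285,"z": 0,"rx": 0,"ry": 0,"rz": -6.71}
    - {"x": 0.0207,"y": -0.0285,"z": 0,"rx": 0,"ry": 0,"rz": -6.71}
    - {"x": 0.0207,"y": -0.0285,"z": 0,"rx": 0,"ry": 0,"rz": -6.71}
    - {"x": 0.0207,"y": -0.0285,"z": 0,"rx": 0,"ry": 0,"rz": -6.71}

```text
t: 1.93
eef_pos: [628.5, -28.0, 214.2]
ee_rot: [[0.961, 0.276, -0.001], [0.276, -0.961, 0.0], [-0.001, -0.0, -1.0]]
ft_force: [0.0, 1.4, 0.6]
width: 74.8
finger_force: 0.0
```

Call:
carry_out:
  increments:
    - {"x": 0,"y": 0,"z": -0.03,"rx": 0,"ry": 0,"rz": 0}
    - {"x": 0,"y": 0,"z": -0.03,"rx": 0,"ry": 0,"rz": 0}
    - {"x": 0,"y": 0,"z": -0.03,"rx": 0,"ry": 0,"rz": 0}
    - {"x": 0,"y": 0,"z": -0.02,"rx": 0,"ry": 0,"rz": 0}
    - {"x": 0,"y": 0,"z": 0,"rx": 0,"ry": 0,"rz": 0}
    - {"x": 0,"y": 0,"z": 0,"rx": 0,"ry": 0,"rz": 0}

```text
t: 2.43
eef_pos: [627.1, -26.3, 103.6]
ee_rot: [[0.96, 0.281, -0.003], [0.281, -0.96, 0.0], [-0.003, -0.001, -1.0]]
ft_force: [0.1, 0.0, 0.2]
width: 75.2
finger_force: 0.0
```

Call:
carry_out:
  increments:
    - {"x": 0,"y": 0,"z": -0.025,"rx": 0,"ry": 0,"rz": 0}
    - {"x": 0,"y": 0,"z": -0.025,"rx": 0,"ry": 0,"rz": 0}
    - {"x": 0,"y": 0,"z": -0.015,"rx": 0,"ry": 0,"rz": 0}
    - {"x": 0,"y": 0,"z": -0.009,"rx": 0,"ry": 0,"rz": 0}
    - {"x": 0,"y": 0,"z": -0.004,"rx": 0,"ry": 0,"rz": 0}
    - {"x": 0,"y": 0,"z": 0,"rx": 0,"ry": 0,"rz": 0}
    - {"x": 0,"y": 0,"z": 0,"rx": 0,"ry": 0,"rz": 0}

```text
t: 3.02
eef_pos: [629.0, -26.3, 28.0]
ee_rot: [[0.96, 0.282, 0.002], [0.282, -0.96, -0.0], [0.002, 0.001, -1.0]]
ft_force: [-0.3, -0.2, -0.3]
width: 75.2
finger_force: 0.0
```

Call:
carry_out:
  increments:
    - {"x": 0,"y": 0,"z": 0,"rx": 0,"ry": 0,"rz": 0}
    - {"x": 0,"y": 0,"z": 0,"rx": 0,"ry": 0,"rz": 0}
    - {"x": 0,"y": 0,"z": 0,"rx": 0,"ry": 0,"rz": 0}
    - {"x": 0,"y": 0,"z": 0,"rx": 0,"ry": 0,"rz": 0}
    - {"x": 0,"y": 0,"z": 0,"rx": 0,"ry": 0,"rz": 0}
    - {"x": 0,"y": 0,"z": 0,"rx": 0,"ry": 0,"rz": 0}
  hand: 0

```text
t: 3.52
eef_pos: [628.4, -25.9, 27.3]
ee_rot: [[0.96, 0.281, 0.001], [0.281, -0.96, 0.0], [0.001, -0.0, -1.0]]
ft_force: [-1.4, 3.0, 7.0]
width: 53.6
finger_force: 30.0
```

Call:
carry_out:
  increments:
    - {"x": 0,"y": 0,"z": 0.01,"rx": 0,"ry": 0,"rz": 0}
    - {"x": 0,"y": 0,"z": 0.02,"rx": 0,"ry": 0,"rz": 0}
    - {"x": 0,"y": 0,"z": 0.03,"rx": 0,"ry": 0,"rz": 0}
    - {"x": 0,"y": 0,"z": 0.03,"rx": 0,"ry": 0,"rz": 0}
    - {"x": 0,"y": 0,"z": 0.03,"rx": 0,"ry": 0,"rz": 0}
    - {"x": 0,"y": 0,"z": 0.03,"rx": 0,"ry": 0,"rz": 0}
    - {"x": 0,"y": 0,"z": 0,"rx": 0,"ry": 0,"rz": 0}
    - {"x": 0,"y": 0,"z": 0,"rx": 0,"ry": 0,"rz": 0}
    - {"x": 0,"y": 0,"z": 0,"rx": 0,"ry": 0,"rz": 0}

```text
t: 4.27
eef_pos: [626.9, -26.3, 175.3]
ee_rot: [[0.96, 0.281, -0.002], [0.281, -0.96, -0.0], [-0.002, -0.001, -1.0]]
ft_force: [-0.3, -0.3, -5.4]
width: 53.7
finger_force: 30.0
```

```bash
cat > o.py <<'E'
from h import *
s=r.observe();R=s["ee_rot"];yb=-R[:,1];print(s["t"],s["eef_pos"].round(1),"F",s["ft_force"].round(2),"T",s["ft_torque"].round(3),"T.yb",round(s["ft_torque"]@yb,3),"w",round(s["width"],1),"q",s["joints"].round(2),"tilt",np.degrees(np.arcsin(-R[2,0])).round(1),"yaw",np.degrees(np.arctan2(R[1,0],R[0,0])).round(1))
E
python3 o.py
```

```text
4.2667 [626.9 -26.3 175.3] F [-0.33 -0.34 -5.37] T [-0.055  0.165  0.02 ] T.yb 0.173 w 53.7 q [-0.04  0.4   1.66 -0.    1.08  1.24] tilt 0.1 yaw 16.3
```

Call:
carry_out:
  increments:
    - {"x": 0,"y": 0,"z": 0,"rx": -1.755,"ry": 6.0,"rz": 0}
    - {"x": 0,"y": 0,"z": 0,"rx": -1.755,"ry": 6.0,"rz": 0}
    - {"x": 0,"y": 0,"z": 0,"rx": -1.755,"ry": 6.0,"rz": 0}
    - {"x": 0,"y": 0,"z": 0,"rx": -1.755,"ry": 6.0,"rz": 0}
    - {"x": 0,"y": 0,"z": 0,"rx": 0,"ry": 0,"rz": 0}
    - {"x": 0,"y": 0,"z": 0,"rx": 0,"ry": 0,"rz": 0}
    - {"x": 0,"y": 0,"z": 0,"rx": 0,"ry": 0,"rz": 0}

```text
t: 4.85
eef_pos: [627.2, -26.4, 174.7]
ee_rot: [[0.869, 0.282, -0.406], [0.256, -0.96, -0.118], [-0.423, -0.001, -0.906]]
ft_force: [0.1, -0.6, -4.3]
width: 53.9
finger_force: 30.0
```

```bash
python3 o.py
```

```text
4.85 [627.2 -26.4 174.7] F [ 0.12 -0.6  -4.33] T [ 0.143 -0.336 -0.006] T.yb -0.363 w 53.9 q [ 0.02  0.65  1.33 -0.11  1.59  1.33] tilt 25.0 yaw 16.4
```

Call:
carry_out:
  increments:
    - {"x": 0,"y": 0,"z": 0,"rx": 1.755,"ry": -6.0,"rz": 0}
    - {"x": 0,"y": 0,"z": 0,"rx": 1.755,"ry": -6.0,"rz": 0}
    - {"x": 0,"y": 0,"z": 0,"rx": 1.755,"ry": -6.0,"rz": 0}
    - {"x": 0,"y": 0,"z": 0,"rx": 1.755,"ry": -6.0,"rz": 0}
    - {"x": 0,"y": 0,"z": 0,"rx": 0,"ry": 0,"rz": 0}
    - {"x": 0,"y": 0,"z": 0,"rx": 0,"ry": 0,"rz": 0}
    - {"x": 0,"y": 0,"z": 0,"rx": 0,"ry": 0,"rz": 0}

```text
t: 5.43
eef_pos: [628.2, -26.6, 177.9]
ee_rot: [[0.96, 0.281, -0.0], [0.281, -0.96, -0.001], [-0.0, 0.001, -1.0]]
ft_force: [0.6, 0.9, -3.7]
width: 53.8
finger_force: 30.0
```

```bash
python3 o.py
```

```text
5.4333 [628.2 -26.6 177.9] F [ 0.58  0.86 -3.66] T [-0.031  0.129  0.024] T.yb 0.132 w 53.8 q [-0.04  0.39  1.66 -0.    1.09  1.24] tilt 0.0 yaw 16.3
```

Call:
carry_out:
  increments:
    - {"x": 0,"y": 0,"z": 0,"rx": 1.755,"ry": -6.0,"rz": 0}
    - {"x": 0,"y": 0,"z": 0,"rx": 1.755,"ry": -6.0,"rz": 0}
    - {"x": 0,"y": 0,"z": 0,"rx": 1.755,"ry": -6.0,"rz": 0}
    - {"x": 0,"y": 0,"z": 0,"rx": 1.755,"ry": -6.0,"rz": 0}
    - {"x": 0,"y": 0,"z": 0,"rx": 0,"ry": 0,"rz": 0}
    - {"x": 0,"y": 0,"z": 0,"rx": 0,"ry": 0,"rz": 0}
    - {"x": 0,"y": 0,"z": 0,"rx": 0,"ry": 0,"rz": 0}
    - {"x": 0,"y": 0,"z": 0,"rx": 0,"ry": 0,"rz": 0}
    - {"x": 0,"y": 0,"z": 0,"rx": 0,"ry": 0,"rz": 0}

```text
t: 6.18
eef_pos: [629.8, -26.0, 177.2]
ee_rot: [[0.869, 0.283, 0.406], [0.256, -0.959, 0.119], [0.423, 0.001, -0.906]]
ft_force: [-0.8, -0.2, -5.2]
width: 53.8
finger_force: 30.0
```

```bash
python3 o.py
```

```text
6.1833 [629.8 -26.  177.2] F [-0.8  -0.18 -5.17] T [-0.092  0.599  0.034] T.yb 0.6 w 53.8 q [-0.14  0.23  1.99  0.34  0.55  0.88] tilt -25.0 yaw 16.4
```

Call:
carry_out:
  increments:
    - {"x": 0,"y": 0,"z": 0,"rx": -1.755,"ry": 6.0,"rz": 0}
    - {"x": 0,"y": 0,"z": 0,"rx": -1.755,"ry": 6.0,"rz": 0}
    - {"x": 0,"y": 0,"z": 0,"rx": -1.755,"ry": 6.0,"rz": 0}
    - {"x": 0,"y": 0,"z": 0,"rx": -1.755,"ry": 6.0,"rz": 0}
    - {"x": 0,"y": 0,"z": 0,"rx": 0,"ry": 0,"rz": 0}
    - {"x": 0,"y": 0,"z": 0,"rx": 0,"ry": 0,"rz": 0}
    - {"x": 0,"y": 0,"z": 0,"rx": 0,"ry": 0,"rz": 0}
    - {"x": 0,"y": 0,"z": 0,"rx": 0,"ry": 0,"rz": 0}
    - {"x": 0,"y": 0,"z": 0,"rx": 0,"ry": 0,"rz": 0}

```text
t: 6.93
eef_pos: [627.1, -26.6, 176.6]
ee_rot: [[0.96, 0.281, 0.001], [0.281, -0.96, 0.0], [0.001, -0.0, -1.0]]
ft_force: [-1.3, -0.1, -4.1]
width: 54.2
finger_force: 30.0
```

```bash
python3 o.py
```

```text
6.9333 [627.1 -26.6 176.6] F [-1.31 -0.08 -4.11] T [-0.037  0.121 -0.002] T.yb 0.126 w 54.2 q [-0.05  0.39  1.66  0.    1.08  1.24] tilt -0.1 yaw 16.3
```

Call:
carry_out:
  increments:
    - {"x": 0,"y": 0,"z": 0,"rx": -1.755,"ry": 6.0,"rz": 0}
    - {"x": 0,"y": 0,"z": 0,"rx": -1.755,"ry": 6.0,"rz": 0}
    - {"x": 0,"y": 0,"z": 0,"rx": -1.755,"ry": 6.0,"rz": 0}
    - {"x": 0,"y": 0,"z": 0,"rx": -1.755,"ry": 6.0,"rz": 0}
    - {"x": 0,"y": 0,"z": 0,"rx": 0,"ry": 0,"rz": 0}
    - {"x": 0,"y": 0,"z": 0,"rx": 0,"ry": 0,"rz": 0}
    - {"x": 0,"y": 0,"z": 0,"rx": 1.755,"ry": -6.0,"rz": 0}
    - {"x": 0,"y": 0,"z": 0,"rx": 1.755,"ry": -6.0,"rz": 0}
    - {"x": 0,"y": 0,"z": 0,"rx": 1.755,"ry": -6.0,"rz": 0}
    - {"x": 0,"y": 0,"z": 0,"rx": 1.755,"ry": -6.0,"rz": 0}

```text
t: 7.77
eef_pos: [627.8, -26.8, 178.7]
ee_rot: [[0.96, 0.28, 0.011], [0.28, -0.96, 0.001], [0.01, 0.002, -1.0]]
ft_force: [0.6, -0.3, -5.5]
width: 53.5
finger_force: 30.0
```

Call:
carry_out:
  increments:
    - {"x": 0,"y": 0,"z": 0,"rx": 0,"ry": 0,"rz": 0}
    - {"x": 0,"y": 0,"z": 0,"rx": 0,"ry": 0,"rz": 0}
    - {"x": 0,"y": 0,"z": 0,"rx": 0,"ry": 0,"rz": 0}
    - {"x": 0,"y": 0,"z": 0,"rx": 0,"ry": 0,"rz": 0}

```text
t: 8.1
eef_pos: [629.0, -26.3, 177.3]
ee_rot: [[0.96, 0.282, 0.0], [0.282, -0.96, -0.0], [0.0, 0.0, -1.0]]
ft_force: [0.1, -0.8, -5.2]
width: 53.7
finger_force: 30.0
```

```bash
python3 o.py
```

```text
8.1 [629.  -26.3 177.3] F [ 0.12 -0.77 -5.16] T [-0.071  0.131  0.019] T.yb 0.146 w 53.7 q [-0.04  0.4   1.66 -0.    1.09  1.24] tilt -0.0 yaw 16.4
```

Call:
carry_out:
  increments:
    - {"x": 0,"y": 0,"z": 0,"rx": 1.755,"ry": -6.0,"rz": 0}
    - {"x": 0,"y": 0,"z": 0,"rx": 1.755,"ry": -6.0,"rz": 0}
    - {"x": 0,"y": 0,"z": 0,"rx": 1.755,"ry": -6.0,"rz": 0}
    - {"x": 0,"y": 0,"z": 0,"rx": 1.755,"ry": -6.0,"rz": 0}
    - {"x": 0,"y": 0,"z": 0,"rx": 0,"ry": 0,"rz": 0}
    - {"x": 0,"y": 0,"z": 0,"rx": 0,"ry": 0,"rz": 0}
    - {"x": 0,"y": 0,"z": 0,"rx": -1.755,"ry": 6.0,"rz": 0}
    - {"x": 0,"y": 0,"z": 0,"rx": -1.755,"ry": 6.0,"rz": 0}
    - {"x": 0,"y": 0,"z": 0,"rx": -1.755,"ry": 6.0,"rz": 0}
    - {"x": 0,"y": 0,"z": 0,"rx": -1.755,"ry": 6.0,"rz": 0}

```text
t: 8.93
eef_pos: [631.0, -27.4, 179.1]
ee_rot: [[0.96, 0.279, -0.003], [0.279, -0.96, -0.007], [-0.005, 0.006, -1.0]]
ft_force: [0.3, 0.7, -5.7]
width: 53.6
finger_force: 30.0
```

Call:
carry_out:
  increments:
    - {"x": 0,"y": 0,"z": 0,"rx": 0,"ry": 0,"rz": 0}
    - {"x": 0,"y": 0,"z": 0,"rx": 0,"ry": 0,"rz": 0}
    - {"x": 0,"y": 0,"z": 0,"rx": 0,"ry": 0,"rz": 0}
    - {"x": 0,"y": 0,"z": 0,"rx": 0,"ry": 0,"rz": 0}

```text
t: 9.27
eef_pos: [627.5, -26.5, 176.3]
ee_rot: [[0.96, 0.281, 0.001], [0.281, -0.96, -0.0], [0.001, 0.0, -1.0]]
ft_force: [0.2, 0.8, -4.4]
width: 54.0
finger_force: 30.0
```

```bash
python3 o.py; python3 - <<'E'
from h import *
p,d,ci=grab("side");cv2.imwrite("pics/hold.png",p[...,::-1])
E
```

```text
9.2667 [627.5 -26.5 176.3] F [ 0.22  0.78 -4.42] T [-0.033  0.15  -0.007] T.yb 0.153 w 54.0 q [-0.04  0.39  1.66 -0.    1.08  1.24] tilt -0.0 yaw 16.3
```

View pics/hold.png

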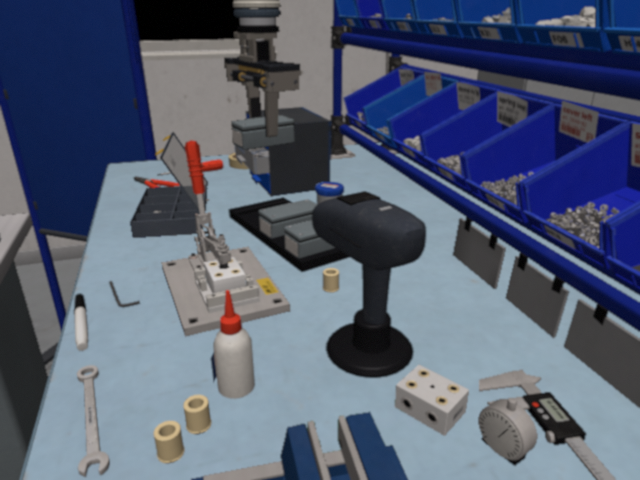

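The side view shows the box held level at (262,130). Its level torque is the same after either dip (0.13/0.13, then 0.15/0.15 N m), so it is quiet and goes back.

Call:
carry_out:
  increments:
    - {"x": 0,"y": 0,"z": -0.03,"rx": 0,"ry": 0,"rz": 0}
    - {"x": 0,"y": 0,"z": -0.03,"rx": 0,"ry": 0,"rz": 0}
    - {"x": 0,"y": 0,"z": -0.03,"rx": 0,"ry": 0,"rz": 0}
    - {"x": 0,"y": 0,"z": -0.025,"rx": 0,"ry": 0,"rz": 0}
    - {"x": 0,"y": 0,"z": -0.01,"rx": 0,"ry": 0,"rz": 0}
    - {"x": 0,"y": 0,"z": 0,"rx": 0,"ry": 0,"rz": 0}
    - {"x": 0,"y": 0,"z": 0,"rx": 0,"ry": 0,"rz": 0}
    - {"x": 0,"y": 0,"z": 0,"rx": 0,"ry": 0,"rz": 0}

```text
t: 9.98
eef_pos: [629.3, -26.6, 53.5]
ee_rot: [[0.96, 0.281, 0.003], [0.281, -0.96, -0.0], [0.003, 0.001, -1.0]]
ft_force: [-0.1, -0.8, -3.7]
width: 53.2
finger_force: 30.0
```

Call:
carry_out:
  increments:
    - {"x": 0,"y": 0,"z": -0.008,"rx": 0,"ry": 0,"rz": 0}
    - {"x": 0,"y": 0,"z": -0.008,"rx": 0,"ry": 0,"rz": 0}
    - {"x": 0,"y": 0,"z": -0.006,"rx": 0,"ry": 0,"rz": 0}
    - {"x": 0,"y": 0,"z": -0.003,"rx": 0,"ry": 0,"rz": 0}
    - {"x": 0,"y": 0,"z": 0,"rx": 0,"ry": 0,"rz": 0}
    - {"x": 0,"y": 0,"z": 0,"rx": 0,"ry": 0,"rz": 0}
    - {"x": 0,"y": 0,"z": 0,"rx": 0,"ry": 0,"rz": 0}

```text
t: 10.57
eef_pos: [627.8, -26.3, 27.4]
ee_rot: [[0.96, 0.282, -0.001], [0.282, -0.96, 0.0], [-0.001, -0.0, -1.0]]
ft_force: [-5.1, -0.3, 8.1]
width: 53.8
finger_force: 30.0
```

```bash
python3 o.py; python3 - <<'E'
import numpy as np
for f in("top0.npz","side0.npz"):
    W=np.load(f)["W"];m=(W[...,0]>415)&(W[...,0]<590)&(W[...,1]>-400)&(W[...,1]<-140)&(W[...,2]<300)&(W[...,2]>90)
    P=W[m];print(len(P), P.min(0) if len(P) else 0,P.max(0))
E
```

```text
10.5667 [627.8 -26.3  27.4] F [-5.07 -0.34  8.12] T [0.027 0.972 0.024] T.yb 0.925 w 53.8 q [-0.04  0.58  1.75 -0.    0.81  1.24] tilt 0.0 yaw 16.4
434 [ 475.64555907 -331.91132948   90.00808282] [ 511.81194385 -159.95362451  209.12643291]
959 [ 473.06989116 -333.24532163   90.10190547] [ 509.72470987 -165.41449611  206.41620663]
```

Call:
carry_out:
  increments:
    - {"x": 0,"y": 0,"z": 0,"rx": 0,"ry": 0,"rz": 0}
    - {"x": 0,"y": 0,"z": 0,"rx": 0,"ry": 0,"rz": 0}
    - {"x": 0,"y": 0,"z": 0,"rx": 0,"ry": 0,"rz": 0}
    - {"x": 0,"y": 0,"z": 0,"rx": 0,"ry": 0,"rz": 0}
    - {"x": 0,"y": 0,"z": 0.015,"rx": 0,"ry": 0,"rz": 0}
    - {"x": 0,"y": 0,"z": 0.03,"rx": 0,"ry": 0,"rz": 0}
    - {"x": 0,"y": 0,"z": 0.03,"rx": 0,"ry": 0,"rz": 0}
  hand: 0.82

```text
t: 11.15
eef_pos: [627.0, -26.3, 101.2]
ee_rot: [[0.96, 0.281, -0.003], [0.281, -0.96, 0.0], [-0.003, -0.001, -1.0]]
ft_force: [1.0, 0.0, -0.2]
width: 75.5
finger_force: 0.0
```

Call:
carry_out:
  increments:
    - {"x": 0.009,"y": -0.0304,"z": 0,"rx": 0,"ry": 0,"rz": 0}
    - {"x": 0.009,"y": -0.0304,"z": 0,"rx": 0,"ry": 0,"rz": 0}
    - {"x": 0.009,"y": -0.0304,"z": 0,"rx": 0,"ry": 0,"rz": 0}
    - {"x": 0,"y": 0,"z": 0,"rx": 0,"ry": 0,"rz": 0}
    - {"x": 0,"y": 0,"z": 0,"rx": 0,"ry": 0,"rz": 0}
    - {"x": 0,"y": 0,"z": 0,"rx": 0,"ry": 0,"rz": 0}

```text
t: 11.65
eef_pos: [654.5, -117.2, 101.2]
ee_rot: [[0.96, 0.281, -0.001], [0.281, -0.96, 0.001], [-0.001, -0.001, -1.0]]
ft_force: [0.0, 0.4, 0.5]
width: 75.5
finger_force: 0.0
```

```bash
python3 o.py
```

```text
11.65 [ 654.5 -117.2  101.2] F [0.02 0.37 0.54] T [-0.026  0.155  0.008] T.yb 0.156 w 75.5 q [-0.18  0.53  1.63  0.    0.98  1.11] tilt 0.0 yaw 16.3
```

The empty gripper also reads 0.156 N m, so the offset is bias and box 1 is quiet. Next is box 2.

Call:
carry_out:
  increments:
    - {"x": 0,"y": 0,"z": -0.025,"rx": 0,"ry": 0,"rz": 0}
    - {"x": 0,"y": 0,"z": -0.025,"rx": 0,"ry": 0,"rz": 0}
    - {"x": 0,"y": 0,"z": -0.015,"rx": 0,"ry": 0,"rz": 0}
    - {"x": 0,"y": 0,"z": -0.007,"rx": 0,"ry": 0,"rz": 0}
    - {"x": 0,"y": 0,"z": -0.003,"rx": 0,"ry": 0,"rz": 0}
    - {"x": 0,"y": 0,"z": 0,"rx": 0,"ry": 0,"rz": 0}
    - {"x": 0,"y": 0,"z": 0,"rx": 0,"ry": 0,"rz": 0}

```text
t: 12.23
eef_pos: [655.6, -117.1, 27.5]
ee_rot: [[0.959, 0.282, 0.001], [0.282, -0.959, -0.0], [0.001, 0.0, -1.0]]
ft_force: [1.2, 0.6, -0.7]
width: 75.3
finger_force: 0.0
```

Call:
carry_out:
  increments:
    - {"x": 0,"y": 0,"z": 0,"rx": 0,"ry": 0,"rz": 0}
    - {"x": 0,"y": 0,"z": 0,"rx": 0,"ry": 0,"rz": 0}
    - {"x": 0,"y": 0,"z": 0,"rx": 0,"ry": 0,"rz": 0}
    - {"x": 0,"y": 0,"z": 0,"rx": 0,"ry": 0,"rz": 0}
    - {"x": 0,"y": 0,"z": 0,"rx": 0,"ry": 0,"rz": 0}
    - {"x": 0,"y": 0,"z": 0,"rx": 0,"ry": 0,"rz": 0}
  hand: 0

```text
t: 12.73
eef_pos: [655.4, -117.5, 27.3]
ee_rot: [[0.96, 0.281, 0.001], [0.281, -0.96, 0.0], [0.001, 0.0, -1.0]]
ft_force: [-1.5, 1.4, 5.5]
width: 54.1
finger_force: 30.0
```

Call:
carry_out:
  increments:
    - {"x": 0,"y": 0,"z": 0.01,"rx": 0,"ry": 0,"rz": 0}
    - {"x": 0,"y": 0,"z": 0.02,"rx": 0,"ry": 0,"rz": 0}
    - {"x": 0,"y": 0,"z": 0.03,"rx": 0,"ry": 0,"rz": 0}
    - {"x": 0,"y": 0,"z": 0.03,"rx": 0,"ry": 0,"rz": 0}
    - {"x": 0,"y": 0,"z": 0.03,"rx": 0,"ry": 0,"rz": 0}
    - {"x": 0,"y": 0,"z": 0.03,"rx": 0,"ry": 0,"rz": 0}
    - {"x": 0,"y": 0,"z": 0,"rx": 0,"ry": 0,"rz": 0}
    - {"x": 0,"y": 0,"z": 0,"rx": 0,"ry": 0,"rz": 0}
    - {"x": 0,"y": 0,"z": 0,"rx": 0,"ry": 0,"rz": 0}
    - {"x": 0,"y": 0,"z": 0,"rx": 0,"ry": 0,"rz": 0}

```text
t: 13.57
eef_pos: [653.4, -117.3, 174.2]
ee_rot: [[0.96, 0.281, -0.004], [0.281, -0.96, 0.001], [-0.004, -0.002, -1.0]]
ft_force: [0.0, -0.1, -4.5]
width: 53.8
finger_force: 30.0
```

```bash
python3 o.py
```

```text
13.5667 [ 653.4 -117.3  174.2] F [ 0.02 -0.13 -4.52] T [ 0.011  0.18  -0.   ] T.yb 0.17 w 53.8 q [-0.18  0.45  1.58 -0.    1.12  1.11] tilt 0.2 yaw 16.3
```

Call:
carry_out:
  increments:
    - {"x": 0,"y": 0,"z": 0,"rx": -1.755,"ry": 6.0,"rz": 0}
    - {"x": 0,"y": 0,"z": 0,"rx": -1.755,"ry": 6.0,"rz": 0}
    - {"x": 0,"y": 0,"z": 0,"rx": -1.755,"ry": 6.0,"rz": 0}
    - {"x": 0,"y": 0,"z": 0,"rx": -1.755,"ry": 6.0,"rz": 0}
    - {"x": 0,"y": 0,"z": 0,"rx": 0,"ry": 0,"rz": 0}
    - {"x": 0,"y": 0,"z": 0,"rx": 0,"ry": 0,"rz": 0}
    - {"x": 0,"y": 0,"z": 0,"rx": 1.755,"ry": -6.0,"rz": 0}
    - {"x": 0,"y": 0,"z": 0,"rx": 1.755,"ry": -6.0,"rz": 0}
    - {"x": 0,"y": 0,"z": 0,"rx": 1.755,"ry": -6.0,"rz": 0}
    - {"x": 0,"y": 0,"z": 0,"rx": 1.755,"ry": -6.0,"rz": 0}

```text
t: 14.4
eef_pos: [654.6, -117.9, 177.8]
ee_rot: [[0.96, 0.28, 0.009], [0.28, -0.96, 0.001], [0.009, 0.002, -1.0]]
ft_force: [-0.0, 0.1, -4.8]
width: 53.8
finger_force: 30.0
```

Call:
carry_out:
  increments:
    - {"x": 0,"y": 0,"z": 0,"rx": 0,"ry": 0,"rz": 0}
    - {"x": 0,"y": 0,"z": 0,"rx": 0,"ry": 0,"rz": 0}
    - {"x": 0,"y": 0,"z": 0,"rx": 0,"ry": 0,"rz": 0}
    - {"x": 0,"y": 0,"z": 0,"rx": 0,"ry": 0,"rz": 0}

```text
t: 14.73
eef_pos: [655.8, -117.5, 177.0]
ee_rot: [[0.96, 0.282, -0.0], [0.282, -0.96, -0.001], [-0.0, 0.0, -1.0]]
ft_force: [-0.6, 0.8, -3.1]
width: 53.9
finger_force: 30.0
```

```bash
python3 o.py
```

```text
14.7333 [ 655.8 -117.5  177. ] F [-0.55  0.8  -3.15] T [-0.007  0.137  0.016] T.yb 0.133 w 53.9 q [-0.18  0.45  1.57 -0.    1.12  1.11] tilt 0.0 yaw 16.4
```

Call:
carry_out:
  increments:
    - {"x": 0,"y": 0,"z": 0,"rx": 1.755,"ry": -6.0,"rz": 0}
    - {"x": 0,"y": 0,"z": 0,"rx": 1.755,"ry": -6.0,"rz": 0}
    - {"x": 0,"y": 0,"z": 0,"rx": 1.755,"ry": -6.0,"rz": 0}
    - {"x": 0,"y": 0,"z": 0,"rx": 1.755,"ry": -6.0,"rz": 0}
    - {"x": 0,"y": 0,"z": 0,"rx": 0,"ry": 0,"rz": 0}
    - {"x": 0,"y": 0,"z": 0,"rx": 0,"ry": 0,"rz": 0}
    - {"x": 0,"y": 0,"z": 0,"rx": -1.755,"ry": 6.0,"rz": 0}
    - {"x": 0,"y": 0,"z": 0,"rx": -1.755,"ry": 6.0,"rz": 0}
    - {"x": 0,"y": 0,"z": 0,"rx": -1.755,"ry": 6.0,"rz": 0}
    - {"x": 0,"y": 0,"z": 0,"rx": -1.755,"ry": 6.0,"rz": 0}

```text
t: 15.57
eef_pos: [657.7, -119.0, 179.0]
ee_rot: [[0.96, 0.279, -0.004], [0.279, -0.96, -0.009], [-0.006, 0.007, -1.0]]
ft_force: [1.1, -0.0, -5.3]
width: 54.1
finger_force: 30.0
```

Call:
carry_out:
  increments:
    - {"x": 0,"y": 0,"z": 0,"rx": 0,"ry": 0,"rz": 0}
    - {"x": 0,"y": 0,"z": 0,"rx": 0,"ry": 0,"rz": 0}
    - {"x": 0,"y": 0,"z": 0,"rx": 0,"ry": 0,"rz": 0}
    - {"x": 0,"y": 0,"z": 0,"rx": 0,"ry": 0,"rz": 0}

```text
t: 15.9
eef_pos: [654.6, -117.7, 176.4]
ee_rot: [[0.96, 0.281, 0.0], [0.281, -0.96, -0.0], [0.0, 0.0, -1.0]]
ft_force: [0.1, -0.3, -4.1]
width: 53.7
finger_force: 30.0
```

```bash
python3 o.py
```

```text
15.9 [ 654.6 -117.7  176.4] F [ 0.11 -0.26 -4.13] T [-0.029  0.179  0.037] T.yb 0.18 w 53.7 q [-0.18  0.45  1.58 -0.    1.11  1.11] tilt -0.0 yaw 16.3
```

Call:
carry_out:
  increments:
    - {"x": 0,"y": 0,"z": 0,"rx": -1.755,"ry": 6.0,"rz": 0}
    - {"x": 0,"y": 0,"z": 0,"rx": -1.755,"ry": 6.0,"rz": 0}
    - {"x": 0,"y": 0,"z": 0,"rx": -1.755,"ry": 6.0,"rz": 0}
    - {"x": 0,"y": 0,"z": 0,"rx": -1.755,"ry": 6.0,"rz": 0}
    - {"x": 0,"y": 0,"z": 0,"rx": 0,"ry": 0,"rz": 0}
    - {"x": 0,"y": 0,"z": 0,"rx": 0,"ry": 0,"rz": 0}
    - {"x": 0,"y": 0,"z": 0,"rx": 1.755,"ry": -6.0,"rz": 0}
    - {"x": 0,"y": 0,"z": 0,"rx": 1.755,"ry": -6.0,"rz": 0}
    - {"x": 0,"y": 0,"z": 0,"rx": 1.755,"ry": -6.0,"rz": 0}
    - {"x": 0,"y": 0,"z": 0,"rx": 1.755,"ry": -6.0,"rz": 0}

```text
t: 16.73
eef_pos: [654.8, -118.4, 179.1]
ee_rot: [[0.96, 0.28, 0.011], [0.28, -0.96, 0.0], [0.011, 0.003, -1.0]]
ft_force: [-0.6, -0.4, -5.1]
width: 54.0
finger_force: 30.0
```

Call:
carry_out:
  increments:
    - {"x": 0,"y": 0,"z": 0,"rx": 0,"ry": 0,"rz": 0}
    - {"x": 0,"y": 0,"z": 0,"rx": 0,"ry": 0,"rz": 0}
    - {"x": 0,"y": 0,"z": 0,"rx": 0,"ry": 0,"rz": 0}
    - {"x": 0,"y": 0,"z": 0,"rx": 0,"ry": 0,"rz": 0}

```text
t: 17.07
eef_pos: [655.9, -117.6, 177.4]
ee_rot: [[0.96, 0.281, 0.001], [0.281, -0.96, -0.001], [0.0, 0.001, -1.0]]
ft_force: [0.2, 0.2, -6.3]
width: 53.6
finger_force: 30.0
```

```bash
python3 o.py
```

```text
17.0667 [ 655.9 -117.6  177.4] F [ 0.18  0.19 -6.31] T [-0.088  0.081  0.013] T.yb 0.103 w 53.6 q [-0.18  0.45  1.57 -0.    1.12  1.11] tilt -0.0 yaw 16.3
```

Call:
carry_out:
  increments:
    - {"x": 0,"y": 0,"z": 0,"rx": 1.755,"ry": -6.0,"rz": 0}
    - {"x": 0,"y": 0,"z": 0,"rx": 1.755,"ry": -6.0,"rz": 0}
    - {"x": 0,"y": 0,"z": 0,"rx": 1.755,"ry": -6.0,"rz": 0}
    - {"x": 0,"y": 0,"z": 0,"rx": 1.755,"ry": -6.0,"rz": 0}
    - {"x": 0,"y": 0,"z": 0,"rx": 0,"ry": 0,"rz": 0}
    - {"x": 0,"y": 0,"z": 0,"rx": 0,"ry": 0,"rz": 0}
    - {"x": 0,"y": 0,"z": 0,"rx": -1.755,"ry": 6.0,"rz": 0}
    - {"x": 0,"y": 0,"z": 0,"rx": -1.755,"ry": 6.0,"rz": 0}
    - {"x": 0,"y": 0,"z": 0,"rx": -1.755,"ry": 6.0,"rz": 0}
    - {"x": 0,"y": 0,"z": 0,"rx": -1.755,"ry": 6.0,"rz": 0}

```text
t: 17.9
eef_pos: [657.7, -119.0, 179.1]
ee_rot: [[0.96, 0.279, -0.004], [0.279, -0.96, -0.009], [-0.006, 0.007, -1.0]]
ft_force: [0.3, 0.7, -5.6]
width: 53.7
finger_force: 30.0
```

Call:
carry_out:
  increments:
    - {"x": 0,"y": 0,"z": 0,"rx": 0,"ry": 0,"rz": 0}
    - {"x": 0,"y": 0,"z": 0,"rx": 0,"ry": 0,"rz": 0}
    - {"x": 0,"y": 0,"z": 0,"rx": 0,"ry": 0,"rz": 0}
    - {"x": 0,"y": 0,"z": 0,"rx": 0,"ry": 0,"rz": 0}

```text
t: 18.23
eef_pos: [654.6, -117.7, 176.3]
ee_rot: [[0.96, 0.281, 0.0], [0.281, -0.96, -0.0], [0.0, 0.0, -1.0]]
ft_force: [-0.1, 0.4, -5.2]
width: 53.6
finger_force: 30.0
```

```bash
python3 o.py
```

```text
18.2333 [ 654.6 -117.7  176.3] F [-0.14  0.4  -5.23] T [-0.044  0.162  0.022] T.yb 0.167 w 53.6 q [-0.18  0.45  1.58 -0.    1.11  1.11] tilt -0.0 yaw 16.3
```

Box 2's level torques are 0.133 and 0.103 after blank-end dips, and 0.180 and 0.167 after label-end dips. A loose roller would add about +0.17 after a blank-end dip, so this box is quiet as well. I'll put it back and try box 3.

Call:
carry_out:
  increments:
    - {"x": 0,"y": 0,"z": -0.03,"rx": 0,"ry": 0,"rz": 0}
    - {"x": 0,"y": 0,"z": -0.03,"rx": 0,"ry": 0,"rz": 0}
    - {"x": 0,"y": 0,"z": -0.03,"rx": 0,"ry": 0,"rz": 0}
    - {"x": 0,"y": 0,"z": -0.025,"rx": 0,"ry": 0,"rz": 0}
    - {"x": 0,"y": 0,"z": -0.01,"rx": 0,"ry": 0,"rz": 0}
    - {"x": 0,"y": 0,"z": 0,"rx": 0,"ry": 0,"rz": 0}
    - {"x": 0,"y": 0,"z": 0,"rx": 0,"ry": 0,"rz": 0}
    - {"x": 0,"y": 0,"z": 0,"rx": 0,"ry": 0,"rz": 0}

```text
t: 18.9
eef_pos: [656.3, -118.0, 53.7]
ee_rot: [[0.96, 0.281, 0.003], [0.281, -0.96, -0.001], [0.003, 0.001, -1.0]]
ft_force: [0.8, -0.7, -4.6]
width: 54.0
finger_force: 30.0
```

Call:
carry_out:
  increments:
    - {"x": 0,"y": 0,"z": -0.008,"rx": 0,"ry": 0,"rz": 0}
    - {"x": 0,"y": 0,"z": -0.008,"rx": 0,"ry": 0,"rz": 0}
    - {"x": 0,"y": 0,"z": -0.006,"rx": 0,"ry": 0,"rz": 0}
    - {"x": 0,"y": 0,"z": -0.003,"rx": 0,"ry": 0,"rz": 0}
    - {"x": 0,"y": 0,"z": 0,"rx": 0,"ry": 0,"rz": 0}
    - {"x": 0,"y": 0,"z": 0,"rx": 0,"ry": 0,"rz": 0}
    - {"x": 0,"y": 0,"z": 0,"rx": 0,"ry": 0,"rz": 0}

```text
t: 19.48
eef_pos: [654.7, -117.5, 27.2]
ee_rot: [[0.96, 0.282, -0.001], [0.282, -0.96, 0.0], [-0.001, -0.0, -1.0]]
ft_force: [-4.9, 0.9, 6.1]
width: 53.7
finger_force: 30.0
```

```bash
python3 o.py
```

```text
19.4833 [ 654.7 -117.5   27.2] F [-4.9   0.91  6.11] T [0.065 0.828 0.055] T.yb 0.776 w 53.7 q [-0.18  0.62  1.67 -0.    0.85  1.11] tilt 0.0 yaw 16.3
```

Call:
carry_out:
  increments:
    - {"x": 0,"y": 0,"z": 0,"rx": 0,"ry": 0,"rz": 0}
    - {"x": 0,"y": 0,"z": 0,"rx": 0,"ry": 0,"rz": 0}
    - {"x": 0,"y": 0,"z": 0,"rx": 0,"ry": 0,"rz": 0}
    - {"x": 0,"y": 0,"z": 0,"rx": 0,"ry": 0,"rz": 0}
    - {"x": 0,"y": 0,"z": 0.015,"rx": 0,"ry": 0,"rz": 0}
    - {"x": 0,"y": 0,"z": 0.03,"rx": 0,"ry": 0,"rz": 0}
    - {"x": 0,"y": 0,"z": 0.03,"rx": 0,"ry": 0,"rz": 0}
  hand: 0.82

```text
t: 20.07
eef_pos: [654.0, -117.3, 101.1]
ee_rot: [[0.96, 0.281, -0.003], [0.281, -0.96, 0.001], [-0.002, -0.001, -1.0]]
ft_force: [1.3, -0.5, 0.7]
width: 75.2
finger_force: 0.0
```

Call:
carry_out:
  increments:
    - {"x": 0.009,"y": -0.0307,"z": 0,"rx": 0,"ry": 0,"rz": 0}
    - {"x": 0.009,"y": -0.0307,"z": 0,"rx": 0,"ry": 0,"rz": 0}
    - {"x": 0.009,"y": -0.0307,"z": 0,"rx": 0,"ry": 0,"rz": 0}
    - {"x": 0,"y": 0,"z": 0,"rx": 0,"ry": 0,"rz": 0}
    - {"x": 0,"y": 0,"z": 0,"rx": 0,"ry": 0,"rz": 0}
    - {"x": 0,"y": 0,"z": 0,"rx": 0,"ry": 0,"rz": 0}

```text
t: 20.57
eef_pos: [681.5, -209.2, 101.1]
ee_rot: [[0.96, 0.281, -0.001], [0.281, -0.96, 0.001], [-0.001, -0.001, -1.0]]
ft_force: [0.7, 0.4, -0.4]
width: 75.4
finger_force: 0.0
```

```bash
python3 o.py
```

```text
20.5667 [ 681.5 -209.2  101.1] F [ 0.69  0.45 -0.4 ] T [-0.04   0.076  0.027] T.yb 0.085 w 75.4 q [-0.3   0.6   1.51  0.    1.03  0.99] tilt 0.0 yaw 16.3
```

Call:
carry_out:
  increments:
    - {"x": 0,"y": 0,"z": -0.025,"rx": 0,"ry": 0,"rz": 0}
    - {"x": 0,"y": 0,"z": -0.025,"rx": 0,"ry": 0,"rz": 0}
    - {"x": 0,"y": 0,"z": -0.015,"rx": 0,"ry": 0,"rz": 0}
    - {"x": 0,"y": 0,"z": -0.007,"rx": 0,"ry": 0,"rz": 0}
    - {"x": 0,"y": 0,"z": -0.003,"rx": 0,"ry": 0,"rz": 0}
    - {"x": 0,"y": 0,"z": 0,"rx": 0,"ry": 0,"rz": 0}
    - {"x": 0,"y": 0,"z": 0,"rx": 0,"ry": 0,"rz": 0}

```text
t: 21.15
eef_pos: [682.7, -209.5, 27.5]
ee_rot: [[0.959, 0.282, 0.001], [0.282, -0.959, -0.0], [0.001, 0.001, -1.0]]
ft_force: [-0.3, 0.3, 0.6]
width: 75.7
finger_force: 0.0
```

Call:
carry_out:
  increments:
    - {"x": 0,"y": 0,"z": 0,"rx": 0,"ry": 0,"rz": 0}
    - {"x": 0,"y": 0,"z": 0,"rx": 0,"ry": 0,"rz": 0}
    - {"x": 0,"y": 0,"z": 0,"rx": 0,"ry": 0,"rz": 0}
    - {"x": 0,"y": 0,"z": 0,"rx": 0,"ry": 0,"rz": 0}
    - {"x": 0,"y": 0,"z": 0,"rx": 0,"ry": 0,"rz": 0}
    - {"x": 0,"y": 0,"z": 0,"rx": 0,"ry": 0,"rz": 0}
  hand: 0

```text
t: 21.65
eef_pos: [682.4, -209.6, 27.3]
ee_rot: [[0.96, 0.281, 0.001], [0.281, -0.96, -0.0], [0.001, 0.0, -1.0]]
ft_force: [-0.6, 1.4, 6.0]
width: 54.1
finger_force: 30.0
```

Call:
carry_out:
  increments:
    - {"x": 0,"y": 0,"z": 0.01,"rx": 0,"ry": 0,"rz": 0}
    - {"x": 0,"y": 0,"z": 0.02,"rx": 0,"ry": 0,"rz": 0}
    - {"x": 0,"y": 0,"z": 0.03,"rx": 0,"ry": 0,"rz": 0}
    - {"x": 0,"y": 0,"z": 0.03,"rx": 0,"ry": 0,"rz": 0}
    - {"x": 0,"y": 0,"z": 0.03,"rx": 0,"ry": 0,"rz": 0}
    - {"x": 0,"y": 0,"z": 0.03,"rx": 0,"ry": 0,"rz": 0}
    - {"x": 0,"y": 0,"z": 0,"rx": 0,"ry": 0,"rz": 0}
    - {"x": 0,"y": 0,"z": 0,"rx": 0,"ry": 0,"rz": 0}
    - {"x": 0,"y": 0,"z": 0,"rx": 0,"ry": 0,"rz": 0}
    - {"x": 0,"y": 0,"z": 0,"rx": 0,"ry": 0,"rz": 0}

```text
t: 22.48
eef_pos: [680.4, -209.1, 174.0]
ee_rot: [[0.96, 0.281, -0.004], [0.281, -0.96, 0.001], [-0.004, -0.002, -1.0]]
ft_force: [-0.3, 0.2, -4.1]
width: 53.8
finger_force: 30.0
```

```bash
python3 o.py
```

```text
22.4833 [ 680.4 -209.1  174. ] F [-0.29  0.17 -4.11] T [-0.04   0.143 -0.008] T.yb 0.149 w 53.8 q [-0.3   0.52  1.46 -0.    1.16  0.99] tilt 0.2 yaw 16.3
```

Call:
carry_out:
  increments:
    - {"x": 0,"y": 0,"z": 0,"rx": -1.755,"ry": 6.0,"rz": 0}
    - {"x": 0,"y": 0,"z": 0,"rx": -1.755,"ry": 6.0,"rz": 0}
    - {"x": 0,"y": 0,"z": 0,"rx": -1.755,"ry": 6.0,"rz": 0}
    - {"x": 0,"y": 0,"z": 0,"rx": -1.755,"ry": 6.0,"rz": 0}
    - {"x": 0,"y": 0,"z": 0,"rx": 0,"ry": 0,"rz": 0}
    - {"x": 0,"y": 0,"z": 0,"rx": 0,"ry": 0,"rz": 0}
    - {"x": 0,"y": 0,"z": 0,"rx": 1.755,"ry": -6.0,"rz": 0}
    - {"x": 0,"y": 0,"z": 0,"rx": 1.755,"ry": -6.0,"rz": 0}
    - {"x": 0,"y": 0,"z": 0,"rx": 1.755,"ry": -6.0,"rz": 0}
    - {"x": 0,"y": 0,"z": 0,"rx": 1.755,"ry": -6.0,"rz": 0}

```text
t: 23.32
eef_pos: [681.7, -210.2, 178.0]
ee_rot: [[0.96, 0.28, 0.009], [0.28, -0.96, 0.0], [0.009, 0.002, -1.0]]
ft_force: [0.6, -0.3, -5.7]
width: 53.5
finger_force: 30.0
```

Call:
carry_out:
  increments:
    - {"x": 0,"y": 0,"z": 0,"rx": 0,"ry": 0,"rz": 0}
    - {"x": 0,"y": 0,"z": 0,"rx": 0,"ry": 0,"rz": 0}
    - {"x": 0,"y": 0,"z": 0,"rx": 0,"ry": 0,"rz": 0}
    - {"x": 0,"y": 0,"z": 0,"rx": 0,"ry": 0,"rz": 0}

```text
t: 23.65
eef_pos: [682.8, -209.6, 176.9]
ee_rot: [[0.96, 0.282, -0.0], [0.282, -0.96, -0.001], [-0.0, 0.0, -1.0]]
ft_force: [0.1, -0.1, -5.4]
width: 54.1
finger_force: 30.0
```

```bash
python3 o.py
```

```text
23.65 [ 682.8 -209.6  176.9] F [ 0.1  -0.09 -5.37] T [-0.037  0.188 -0.024] T.yb 0.191 w 54.1 q [-0.3   0.52  1.46 -0.    1.16  0.99] tilt 0.0 yaw 16.4
```

Call:
carry_out:
  increments:
    - {"x": 0,"y": 0,"z": 0,"rx": 1.755,"ry": -6.0,"rz": 0}
    - {"x": 0,"y": 0,"z": 0,"rx": 1.755,"ry": -6.0,"rz": 0}
    - {"x": 0,"y": 0,"z": 0,"rx": 1.755,"ry": -6.0,"rz": 0}
    - {"x": 0,"y": 0,"z": 0,"rx": 1.755,"ry": -6.0,"rz": 0}
    - {"x": 0,"y": 0,"z": 0,"rx": 0,"ry": 0,"rz": 0}
    - {"x": 0,"y": 0,"z": 0,"rx": 0,"ry": 0,"rz": 0}
    - {"x": 0,"y": 0,"z": 0,"rx": -1.755,"ry": 6.0,"rz": 0}
    - {"x": 0,"y": 0,"z": 0,"rx": -1.755,"ry": 6.0,"rz": 0}
    - {"x": 0,"y": 0,"z": 0,"rx": -1.755,"ry": 6.0,"rz": 0}
    - {"x": 0,"y": 0,"z": 0,"rx": -1.755,"ry": 6.0,"rz": 0}

```text
t: 24.48
eef_pos: [684.4, -211.1, 179.1]
ee_rot: [[0.96, 0.279, -0.004], [0.279, -0.96, -0.009], [-0.006, 0.007, -1.0]]
ft_force: [0.6, 0.6, -5.2]
width: 54.0
finger_force: 30.0
```

Call:
carry_out:
  increments:
    - {"x": 0,"y": 0,"z": 0,"rx": 0,"ry": 0,"rz": 0}
    - {"x": 0,"y": 0,"z": 0,"rx": 0,"ry": 0,"rz": 0}
    - {"x": 0,"y": 0,"z": 0,"rx": 0,"ry": 0,"rz": 0}
    - {"x": 0,"y": 0,"z": 0,"rx": 0,"ry": 0,"rz": 0}

```text
t: 24.82
eef_pos: [681.6, -209.8, 176.3]
ee_rot: [[0.96, 0.281, 0.0], [0.281, -0.96, -0.0], [0.0, 0.0, -1.0]]
ft_force: [-0.6, 0.4, -4.1]
width: 53.9
finger_force: 30.0
```

```bash
python3 o.py
```

```text
24.8167 [ 681.6 -209.8  176.3] F [-0.62  0.36 -4.13] T [-0.028  0.177 -0.006] T.yb 0.177 w 53.9 q [-0.3   0.52  1.46 -0.    1.16  0.99] tilt -0.0 yaw 16.3
```

Call:
carry_out:
  increments:
    - {"x": 0,"y": 0,"z": 0,"rx": -1.755,"ry": 6.0,"rz": 0}
    - {"x": 0,"y": 0,"z": 0,"rx": -1.755,"ry": 6.0,"rz": 0}
    - {"x": 0,"y": 0,"z": 0,"rx": -1.755,"ry": 6.0,"rz": 0}
    - {"x": 0,"y": 0,"z": 0,"rx": -1.755,"ry": 6.0,"rz": 0}
    - {"x": 0,"y": 0,"z": 0,"rx": 0,"ry": 0,"rz": 0}
    - {"x": 0,"y": 0,"z": 0,"rx": 0,"ry": 0,"rz": 0}
    - {"x": 0,"y": 0,"z": 0,"rx": 1.755,"ry": -6.0,"rz": 0}
    - {"x": 0,"y": 0,"z": 0,"rx": 1.755,"ry": -6.0,"rz": 0}
    - {"x": 0,"y": 0,"z": 0,"rx": 1.755,"ry": -6.0,"rz": 0}
    - {"x": 0,"y": 0,"z": 0,"rx": 1.755,"ry": -6.0,"rz": 0}

```text
t: 25.65
eef_pos: [681.8, -210.8, 179.4]
ee_rot: [[0.96, 0.279, 0.011], [0.279, -0.96, -0.0], [0.011, 0.004, -1.0]]
ft_force: [-0.6, 0.6, -5.3]
width: 53.8
finger_force: 30.0
```

Call:
carry_out:
  increments:
    - {"x": 0,"y": 0,"z": 0,"rx": 0,"ry": 0,"rz": 0}
    - {"x": 0,"y": 0,"z": 0,"rx": 0,"ry": 0,"rz": 0}
    - {"x": 0,"y": 0,"z": 0,"rx": 0,"ry": 0,"rz": 0}
    - {"x": 0,"y": 0,"z": 0,"rx": 0,"ry": 0,"rz": 0}

```text
t: 25.98
eef_pos: [682.8, -209.8, 177.4]
ee_rot: [[0.96, 0.281, 0.0], [0.281, -0.96, -0.001], [0.0, 0.001, -1.0]]
ft_force: [0.7, -0.4, -4.5]
width: 53.7
finger_force: 30.0
```

```bash
python3 o.py
```

```text
25.9833 [ 682.8 -209.8  177.4] F [ 0.67 -0.38 -4.48] T [-0.023  0.128 -0.009] T.yb 0.13 w 53.7 q [-0.3   0.52  1.46 -0.    1.16  0.99] tilt -0.0 yaw 16.3
```

Call:
carry_out:
  increments:
    - {"x": 0,"y": 0,"z": 0,"rx": 1.755,"ry": -6.0,"rz": 0}
    - {"x": 0,"y": 0,"z": 0,"rx": 1.755,"ry": -6.0,"rz": 0}
    - {"x": 0,"y": 0,"z": 0,"rx": 1.755,"ry": -6.0,"rz": 0}
    - {"x": 0,"y": 0,"z": 0,"rx": 1.755,"ry": -6.0,"rz": 0}
    - {"x": 0,"y": 0,"z": 0,"rx": 0,"ry": 0,"rz": 0}
    - {"x": 0,"y": 0,"z": 0,"rx": 0,"ry": 0,"rz": 0}
    - {"x": 0,"y": 0,"z": 0,"rx": -1.755,"ry": 6.0,"rz": 0}
    - {"x": 0,"y": 0,"z": 0,"rx": -1.755,"ry": 6.0,"rz": 0}
    - {"x": 0,"y": 0,"z": 0,"rx": -1.755,"ry": 6.0,"rz": 0}
    - {"x": 0,"y": 0,"z": 0,"rx": -1.755,"ry": 6.0,"rz": 0}

```text
t: 26.82
eef_pos: [684.4, -211.0, 179.1]
ee_rot: [[0.96, 0.279, -0.004], [0.279, -0.96, -0.009], [-0.006, 0.007, -1.0]]
ft_force: [1.7, 0.8, -5.2]
width: 54.0
finger_force: 30.0
```

Call:
carry_out:
  increments:
    - {"x": 0,"y": 0,"z": 0,"rx": 0,"ry": 0,"rz": 0}
    - {"x": 0,"y": 0,"z": 0,"rx": 0,"ry": 0,"rz": 0}
    - {"x": 0,"y": 0,"z": 0,"rx": 0,"ry": 0,"rz": 0}
    - {"x": 0,"y": 0,"z": 0,"rx": 0,"ry": 0,"rz": 0}

```text
t: 27.15
eef_pos: [681.6, -209.8, 176.3]
ee_rot: [[0.96, 0.281, 0.0], [0.281, -0.96, -0.0], [0.0, 0.0, -1.0]]
ft_force: [-0.8, -0.2, -5.0]
width: 53.5
finger_force: 30.0
```

```bash
python3 o.py
```

```text
27.15 [ 681.6 -209.8  176.3] F [-0.82 -0.23 -5.03] T [-0.034  0.184 -0.006] T.yb 0.186 w 53.5 q [-0.3   0.52  1.46 -0.    1.16  0.99] tilt -0.0 yaw 16.3
```

No clear shift in box 3 either, but single readings are noisy (about 0.03 N m) and my holds at tilt were short. I'll repeat with longer holds and averaged readings.

```bash
cat > avg.py <<'E'
from h import *
L=[]
for i in range(14):
    r.camera("top"); s=r.observe(); L.append([s["ft_torque"]@-s["ee_rot"][:,1],s["tau"][4],s["ft_force"][2]])
L=np.array(L);print(s["t"],"mean",L.mean(0).round(4),"sem",(L.std(0)/14**.5).round(4))
E
python3 avg.py
```

```text
27.85 mean [ 0.1413 -0.0622 -4.8022] sem [0.006  0.0044 0.114 ]
```

Call:
carry_out:
  increments:
    - {"x": 0,"y": 0,"z": 0,"rx": -1.755,"ry": 6.0,"rz": 0}
    - {"x": 0,"y": 0,"z": 0,"rx": -1.755,"ry": 6.0,"rz": 0}
    - {"x": 0,"y": 0,"z": 0,"rx": -1.755,"ry": 6.0,"rz": 0}
    - {"x": 0,"y": 0,"z": 0,"rx": -1.755,"ry": 6.0,"rz": 0}
    - {"x": 0,"y": 0,"z": 0,"rx": 0,"ry": 0,"rz": 0}
    - {"x": 0,"y": 0,"z": 0,"rx": 0,"ry": 0,"rz": 0}
    - {"x": 0,"y": 0,"z": 0,"rx": 0,"ry": 0,"rz": 0}
    - {"x": 0,"y": 0,"z": 0,"rx": 0,"ry": 0,"rz": 0}
    - {"x": 0,"y": 0,"z": 0,"rx": 0,"ry": 0,"rz": 0}
    - {"x": 0,"y": 0,"z": 0,"rx": 0,"ry": 0,"rz": 0}

```text
t: 28.68
eef_pos: [681.8, -210.2, 178.2]
ee_rot: [[0.871, 0.281, -0.403], [0.254, -0.96, -0.118], [-0.42, 0.001, -0.907]]
ft_force: [-0.1, 0.4, -4.1]
width: 54.0
finger_force: 30.0
```

Call:
carry_out:
  increments:
    - {"x": 0,"y": 0,"z": 0,"rx": 0,"ry": 0,"rz": 0}
    - {"x": 0,"y": 0,"z": 0,"rx": 1.755,"ry": -6.0,"rz": 0}
    - {"x": 0,"y": 0,"z": 0,"rx": 1.755,"ry": -6.0,"rz": 0}
    - {"x": 0,"y": 0,"z": 0,"rx": 1.755,"ry": -6.0,"rz": 0}
    - {"x": 0,"y": 0,"z": 0,"rx": 1.755,"ry": -6.0,"rz": 0}
    - {"x": 0,"y": 0,"z": 0,"rx": 0,"ry": 0,"rz": 0}
    - {"x": 0,"y": 0,"z": 0,"rx": 0,"ry": 0,"rz": 0}
    - {"x": 0,"y": 0,"z": 0,"rx": 0,"ry": 0,"rz": 0}
    - {"x": 0,"y": 0,"z": 0,"rx": 0,"ry": 0,"rz": 0}

```text
t: 29.43
eef_pos: [683.0, -209.4, 176.7]
ee_rot: [[0.959, 0.282, -0.001], [0.282, -0.959, -0.001], [-0.001, 0.0, -1.0]]
ft_force: [0.7, -0.2, -3.6]
width: 54.0
finger_force: 30.0
```

```bash
python3 avg.py
```

```text
30.1333 mean [ 0.1326 -0.0323 -4.83  ] sem [0.0076 0.0057 0.1174]
```

Call:
carry_out:
  increments:
    - {"x": 0,"y": 0,"z": 0,"rx": 1.755,"ry": -6.0,"rz": 0}
    - {"x": 0,"y": 0,"z": 0,"rx": 1.755,"ry": -6.0,"rz": 0}
    - {"x": 0,"y": 0,"z": 0,"rx": 1.755,"ry": -6.0,"rz": 0}
    - {"x": 0,"y": 0,"z": 0,"rx": 1.755,"ry": -6.0,"rz": 0}
    - {"x": 0,"y": 0,"z": 0,"rx": 0,"ry": 0,"rz": 0}
    - {"x": 0,"y": 0,"z": 0,"rx": 0,"ry": 0,"rz": 0}
    - {"x": 0,"y": 0,"z": 0,"rx": 0,"ry": 0,"rz": 0}
    - {"x": 0,"y": 0,"z": 0,"rx": 0,"ry": 0,"rz": 0}
    - {"x": 0,"y": 0,"z": 0,"rx": 0,"ry": 0,"rz": 0}
    - {"x": 0,"y": 0,"z": 0,"rx": 0,"ry": 0,"rz": 0}

```text
t: 30.97
eef_pos: [683.0, -209.3, 176.9]
ee_rot: [[0.869, 0.283, 0.405], [0.256, -0.959, 0.119], [0.422, 0.001, -0.906]]
ft_force: [-0.4, 1.1, -4.9]
width: 53.9
finger_force: 30.0
```

Call:
carry_out:
  increments:
    - {"x": 0,"y": 0,"z": 0,"rx": 0,"ry": 0,"rz": 0}
    - {"x": 0,"y": 0,"z": 0,"rx": -1.755,"ry": 6.0,"rz": 0}
    - {"x": 0,"y": 0,"z": 0,"rx": -1.755,"ry": 6.0,"rz": 0}
    - {"x": 0,"y": 0,"z": 0,"rx": -1.755,"ry": 6.0,"rz": 0}
    - {"x": 0,"y": 0,"z": 0,"rx": -1.755,"ry": 6.0,"rz": 0}
    - {"x": 0,"y": 0,"z": 0,"rx": 0,"ry": 0,"rz": 0}
    - {"x": 0,"y": 0,"z": 0,"rx": 0,"ry": 0,"rz": 0}
    - {"x": 0,"y": 0,"z": 0,"rx": 0,"ry": 0,"rz": 0}
    - {"x": 0,"y": 0,"z": 0,"rx": 0,"ry": 0,"rz": 0}

```text
t: 31.72
eef_pos: [681.1, -209.8, 176.2]
ee_rot: [[0.96, 0.281, 0.001], [0.281, -0.96, 0.001], [0.001, -0.001, -1.0]]
ft_force: [-0.3, -0.0, -4.6]
width: 53.5
finger_force: 30.0
```

```bash
python3 avg.py
```

```text
32.4167 mean [ 0.1572 -0.064  -4.9351] sem [0.0063 0.0048 0.108 ]
```

No shift from a 1 s hold. I'll check that the box really tilts with the gripper and doesn't pivot in the pads.

Call:
carry_out:
  increments:
    - {"x": 0,"y": 0,"z": 0,"rx": -1.755,"ry": 6.0,"rz": 0}
    - {"x": 0,"y": 0,"z": 0,"rx": -1.755,"ry": 6.0,"rz": 0}
    - {"x": 0,"y": 0,"z": 0,"rx": -1.755,"ry": 6.0,"rz": 0}
    - {"x": 0,"y": 0,"z": 0,"rx": -1.755,"ry": 6.0,"rz": 0}
    - {"x": 0,"y": 0,"z": 0,"rx": 0,"ry": 0,"rz": 0}
    - {"x": 0,"y": 0,"z": 0,"rx": 0,"ry": 0,"rz": 0}
    - {"x": 0,"y": 0,"z": 0,"rx": 0,"ry": 0,"rz": 0}

```text
t: 33.0
eef_pos: [682.2, -209.6, 176.3]
ee_rot: [[0.871, 0.282, -0.403], [0.256, -0.96, -0.118], [-0.42, -0.0, -0.907]]
ft_force: [-1.5, -0.1, -4.7]
width: 53.5
finger_force: 30.0
```

```bash
python3 - <<'E'
from h import *
p,d,ci=grab("side");cv2.imwrite("pics/tilt.png",cv2.resize(p[60:300,200:520],(800,600))[...,::-1])
E
python3 o.py
```

```text
33.05 [ 682.  -210.   177.3] F [-0.07  0.14 -4.62] T [ 0.089 -0.391  0.005] T.yb -0.4 w 53.9 q [-0.2   0.76  1.12 -0.2   1.65  1.11] tilt 24.8 yaw 16.3
```

View pics/tilt.png

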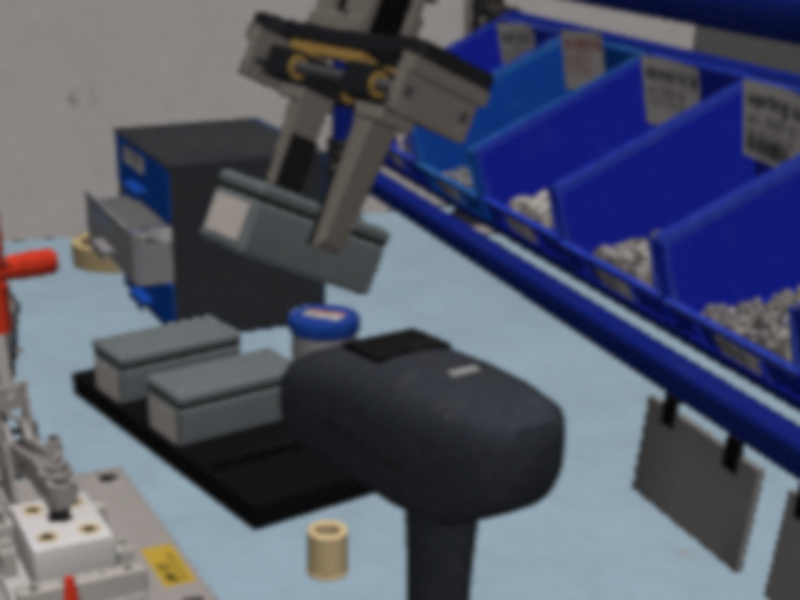

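The tilted view shows the box at crop (295,235) leaning rigidly with the gripper, label to the robot. So box 3 is reliably quiet after long holds. It goes back, and I'll re-test box 2 with longer holds.

Call:
carry_out:
  increments:
    - {"x": 0,"y": 0,"z": 0,"rx": 1.755,"ry": -6.0,"rz": 0}
    - {"x": 0,"y": 0,"z": 0,"rx": 1.755,"ry": -6.0,"rz": 0}
    - {"x": 0,"y": 0,"z": -0.01,"rx": 1.755,"ry": -6.0,"rz": 0}
    - {"x": 0,"y": 0,"z": -0.02,"rx": 1.755,"ry": -6.0,"rz": 0}
    - {"x": 0,"y": 0,"z": -0.03,"rx": 0,"ry": 0,"rz": 0}
    - {"x": 0,"y": 0,"z": -0.03,"rx": 0,"ry": 0,"rz": 0}
    - {"x": 0,"y": 0,"z": -0.025,"rx": 0,"ry": 0,"rz": 0}
    - {"x": 0,"y": 0,"z": -0.01,"rx": 0,"ry": 0,"rz": 0}
    - {"x": 0,"y": 0,"z": 0,"rx": 0,"ry": 0,"rz": 0}
    - {"x": 0,"y": 0,"z": 0,"rx": 0,"ry": 0,"rz": 0}

```text
t: 33.88
eef_pos: [682.2, -210.1, 53.1]
ee_rot: [[0.96, 0.281, 0.002], [0.281, -0.96, -0.0], [0.001, 0.001, -1.0]]
ft_force: [0.3, -0.6, -4.2]
width: 53.7
finger_force: 30.0
```

Call:
carry_out:
  increments:
    - {"x": 0,"y": 0,"z": 0,"rx": 0,"ry": 0,"rz": 0}
    - {"x": 0,"y": 0,"z": -0.008,"rx": 0,"ry": 0,"rz": 0}
    - {"x": 0,"y": 0,"z": -0.008,"rx": 0,"ry": 0,"rz": 0}
    - {"x": 0,"y": 0,"z": -0.006,"rx": 0,"ry": 0,"rz": 0}
    - {"x": 0,"y": 0,"z": -0.003,"rx": 0,"ry": 0,"rz": 0}
    - {"x": 0,"y": 0,"z": 0,"rx": 0,"ry": 0,"rz": 0}
    - {"x": 0,"y": 0,"z": 0,"rx": 0,"ry": 0,"rz": 0}
    - {"x": 0,"y": 0,"z": 0,"rx": 0,"ry": 0,"rz": 0}

```text
t: 34.55
eef_pos: [681.7, -209.4, 27.2]
ee_rot: [[0.96, 0.282, -0.001], [0.282, -0.96, 0.0], [-0.001, -0.0, -1.0]]
ft_force: [-4.2, 0.7, 5.6]
width: 53.8
finger_force: 30.0
```

```bash
python3 o.py
```

```text
34.55 [ 681.7 -209.4   27.2] F [-4.24  0.71  5.63] T [ 0.251  0.842 -0.034] T.yb 0.738 w 53.8 q [-0.3   0.68  1.55 -0.    0.91  0.99] tilt 0.0 yaw 16.4
```

Call:
carry_out:
  increments:
    - {"x": 0,"y": 0,"z": 0,"rx": 0,"ry": 0,"rz": 0}
    - {"x": 0,"y": 0,"z": 0,"rx": 0,"ry": 0,"rz": 0}
    - {"x": 0,"y": 0,"z": 0,"rx": 0,"ry": 0,"rz": 0}
    - {"x": 0,"y": 0,"z": 0,"rx": 0,"ry": 0,"rz": 0}
    - {"x": 0,"y": 0,"z": 0.015,"rx": 0,"ry": 0,"rz": 0}
    - {"x": 0,"y": 0,"z": 0.03,"rx": 0,"ry": 0,"rz": 0}
    - {"x": 0,"y": 0,"z": 0.03,"rx": 0,"ry": 0,"rz": 0}
  hand: 0.82

```text
t: 35.13
eef_pos: [681.2, -209.4, 102.1]
ee_rot: [[0.96, 0.281, -0.002], [0.281, -0.96, 0.001], [-0.002, -0.001, -1.0]]
ft_force: [1.3, -0.5, -0.5]
width: 75.7
finger_force: 0.0
```

Call:
carry_out:
  increments:
    - {"x": -0.009,"y": 0.0307,"z": 0,"rx": 0,"ry": 0,"rz": 0}
    - {"x": -0.009,"y": 0.0307,"z": 0,"rx": 0,"ry": 0,"rz": 0}
    - {"x": -0.009,"y": 0.0307,"z": 0,"rx": 0,"ry": 0,"rz": 0}
    - {"x": 0,"y": 0,"z": 0,"rx": 0,"ry": 0,"rz": 0}
    - {"x": 0,"y": 0,"z": 0,"rx": 0,"ry": 0,"rz": 0}

```text
t: 35.55
eef_pos: [655.2, -116.2, 102.9]
ee_rot: [[0.959, 0.284, 0.001], [0.284, -0.959, -0.0], [0.001, 0.0, -1.0]]
ft_force: [-0.5, 0.5, -0.2]
width: 75.5
finger_force: 0.0
```

Call:
carry_out:
  increments:
    - {"x": 0,"y": 0,"z": -0.025,"rx": 0,"ry": 0,"rz": 0}
    - {"x": 0,"y": 0,"z": -0.025,"rx": 0,"ry": 0,"rz": 0}
    - {"x": 0,"y": 0,"z": -0.015,"rx": 0,"ry": 0,"rz": 0}
    - {"x": 0,"y": 0,"z": -0.007,"rx": 0,"ry": 0,"rz": 0}
    - {"x": 0,"y": 0,"z": -0.003,"rx": 0,"ry": 0,"rz": 0}
    - {"x": 0,"y": 0,"z": 0,"rx": 0,"ry": 0,"rz": 0}
    - {"x": 0,"y": 0,"z": 0,"rx": 0,"ry": 0,"rz": 0}

```text
t: 36.13
eef_pos: [655.9, -118.1, 27.6]
ee_rot: [[0.96, 0.281, 0.001], [0.281, -0.96, -0.0], [0.001, 0.001, -1.0]]
ft_force: [-0.0, -0.8, -0.6]
width: 75.2
finger_force: 0.0
```

Call:
carry_out:
  increments:
    - {"x": 0,"y": 0,"z": 0,"rx": 0,"ry": 0,"rz": 0}
    - {"x": 0,"y": 0,"z": 0,"rx": 0,"ry": 0,"rz": 0}
    - {"x": 0,"y": 0,"z": 0,"rx": 0,"ry": 0,"rz": 0}
    - {"x": 0,"y": 0,"z": 0,"rx": 0,"ry": 0,"rz": 0}
    - {"x": 0,"y": 0,"z": 0,"rx": 0,"ry": 0,"rz": 0}
  hand: 0

```text
t: 36.55
eef_pos: [655.4, -117.5, 27.3]
ee_rot: [[0.96, 0.282, 0.001], [0.282, -0.96, -0.0], [0.001, 0.0, -1.0]]
ft_force: [-0.7, -0.4, 5.2]
width: 53.9
finger_force: 30.0
```

Call:
carry_out:
  increments:
    - {"x": 0,"y": 0,"z": 0.01,"rx": 0,"ry": 0,"rz": 0}
    - {"x": 0,"y": 0,"z": 0.02,"rx": 0,"ry": 0,"rz": 0}
    - {"x": 0,"y": 0,"z": 0.03,"rx": 0,"ry": 0,"rz": 0}
    - {"x": 0,"y": 0,"z": 0.03,"rx": 0,"ry": 0,"rz": 0}
    - {"x": 0,"y": 0,"z": 0.03,"rx": 0,"ry": 0,"rz": 0}
    - {"x": 0,"y": 0,"z": 0.03,"rx": 0,"ry": 0,"rz": 0}

```text
t: 37.05
eef_pos: [654.1, -117.4, 177.7]
ee_rot: [[0.96, 0.282, -0.002], [0.282, -0.96, 0.0], [-0.001, -0.001, -1.0]]
ft_force: [0.4, 0.1, -4.5]
width: 53.7
finger_force: 30.0
```

Call:
carry_out:
  increments:
    - {"x": 0,"y": 0,"z": 0,"rx": -1.755,"ry": 6.0,"rz": 0}
    - {"x": 0,"y": 0,"z": 0,"rx": -1.755,"ry": 6.0,"rz": 0}
    - {"x": 0,"y": 0,"z": 0,"rx": -1.755,"ry": 6.0,"rz": 0}
    - {"x": 0,"y": 0,"z": 0,"rx": -1.755,"ry": 6.0,"rz": 0}
    - {"x": 0,"y": 0,"z": 0,"rx": 0,"ry": 0,"rz": 0}
    - {"x": 0,"y": 0,"z": 0,"rx": 0,"ry": 0,"rz": 0}
    - {"x": 0,"y": 0,"z": 0,"rx": 0,"ry": 0,"rz": 0}
    - {"x": 0,"y": 0,"z": 0,"rx": 0,"ry": 0,"rz": 0}
    - {"x": 0,"y": 0,"z": 0,"rx": 0,"ry": 0,"rz": 0}
    - {"x": 0,"y": 0,"z": 0,"rx": 0,"ry": 0,"rz": 0}

```text
t: 37.88
eef_pos: [654.8, -118.0, 178.0]
ee_rot: [[0.871, 0.281, -0.403], [0.255, -0.96, -0.118], [-0.42, 0.0, -0.907]]
ft_force: [0.1, -0.3, -4.4]
width: 54.1
finger_force: 30.0
```

Call:
carry_out:
  increments:
    - {"x": 0,"y": 0,"z": 0,"rx": 0,"ry": 0,"rz": 0}
    - {"x": 0,"y": 0,"z": 0,"rx": 1.755,"ry": -6.0,"rz": 0}
    - {"x": 0,"y": 0,"z": 0,"rx": 1.755,"ry": -6.0,"rz": 0}
    - {"x": 0,"y": 0,"z": 0,"rx": 1.755,"ry": -6.0,"rz": 0}
    - {"x": 0,"y": 0,"z": 0,"rx": 1.755,"ry": -6.0,"rz": 0}
    - {"x": 0,"y": 0,"z": 0,"rx": 0,"ry": 0,"rz": 0}
    - {"x": 0,"y": 0,"z": 0,"rx": 0,"ry": 0,"rz": 0}
    - {"x": 0,"y": 0,"z": 0,"rx": 0,"ry": 0,"rz": 0}

```text
t: 38.55
eef_pos: [655.3, -117.7, 177.4]
ee_rot: [[0.96, 0.281, -0.001], [0.281, -0.96, -0.001], [-0.001, 0.0, -1.0]]
ft_force: [0.5, -1.2, -5.6]
width: 53.8
finger_force: 30.0
```

```bash
sed -i 's/14/10/g' avg.py; python3 avg.py
```

```text
39.05 mean [ 0.1562 -0.0102 -5.0136] sem [0.01   0.0116 0.1703]
```

Call:
carry_out:
  increments:
    - {"x": 0,"y": 0,"z": 0,"rx": 1.755,"ry": -6.0,"rz": 0}
    - {"x": 0,"y": 0,"z": 0,"rx": 1.755,"ry": -6.0,"rz": 0}
    - {"x": 0,"y": 0,"z": 0,"rx": 1.755,"ry": -6.0,"rz": 0}
    - {"x": 0,"y": 0,"z": 0,"rx": 1.755,"ry": -6.0,"rz": 0}
    - {"x": 0,"y": 0,"z": 0,"rx": 0,"ry": 0,"rz": 0}
    - {"x": 0,"y": 0,"z": 0,"rx": 0,"ry": 0,"rz": 0}
    - {"x": 0,"y": 0,"z": 0,"rx": 0,"ry": 0,"rz": 0}
    - {"x": 0,"y": 0,"z": 0,"rx": 0,"ry": 0,"rz": 0}
    - {"x": 0,"y": 0,"z": 0,"rx": 0,"ry": 0,"rz": 0}
    - {"x": 0,"y": 0,"z": 0,"rx": 0,"ry": 0,"rz": 0}

```text
t: 39.88
eef_pos: [656.0, -117.2, 176.9]
ee_rot: [[0.869, 0.282, 0.405], [0.256, -0.959, 0.119], [0.422, 0.001, -0.906]]
ft_force: [-0.1, -0.1, -5.4]
width: 53.9
finger_force: 30.0
```

Call:
carry_out:
  increments:
    - {"x": 0,"y": 0,"z": 0,"rx": 0,"ry": 0,"rz": 0}
    - {"x": 0,"y": 0,"z": 0,"rx": -1.755,"ry": 6.0,"rz": 0}
    - {"x": 0,"y": 0,"z": 0,"rx": -1.755,"ry": 6.0,"rz": 0}
    - {"x": 0,"y": 0,"z": 0,"rx": -1.755,"ry": 6.0,"rz": 0}
    - {"x": 0,"y": 0,"z": 0,"rx": -1.755,"ry": 6.0,"rz": 0}
    - {"x": 0,"y": 0,"z": 0,"rx": 0,"ry": 0,"rz": 0}
    - {"x": 0,"y": 0,"z": 0,"rx": 0,"ry": 0,"rz": 0}
    - {"x": 0,"y": 0,"z": 0,"rx": 0,"ry": 0,"rz": 0}

```text
t: 40.55
eef_pos: [654.7, -117.1, 175.8]
ee_rot: [[0.959, 0.282, 0.001], [0.282, -0.959, 0.001], [0.002, -0.001, -1.0]]
ft_force: [-0.0, 0.2, -5.4]
width: 53.7
finger_force: 30.0
```

```bash
python3 avg.py;python3 o.py
```

```text
41.05 mean [ 0.1414 -0.0879 -4.8218] sem [0.0093 0.0098 0.1259]
41.05 [ 654.9 -117.7  176.8] F [ 0.09 -0.02 -5.11] T [-0.04   0.122 -0.026] T.yb 0.128 w 54.0 q [-0.18  0.45  1.58  0.    1.12  1.11] tilt -0.0 yaw 16.3
```

Box 2 is quiet again: 0.156 against 0.141 with long holds. I'll put it back and re-test box 1 the same way.

Call:
carry_out:
  increments:
    - {"x": 0,"y": 0,"z": -0.03,"rx": 0,"ry": 0,"rz": 0}
    - {"x": 0,"y": 0,"z": -0.03,"rx": 0,"ry": 0,"rz": 0}
    - {"x": 0,"y": 0,"z": -0.03,"rx": 0,"ry": 0,"rz": 0}
    - {"x": 0,"y": 0,"z": -0.025,"rx": 0,"ry": 0,"rz": 0}
    - {"x": 0,"y": 0,"z": -0.01,"rx": 0,"ry": 0,"rz": 0}
    - {"x": 0,"y": 0,"z": 0,"rx": 0,"ry": 0,"rz": 0}
    - {"x": 0,"y": 0,"z": 0,"rx": 0,"ry": 0,"rz": 0}
    - {"x": 0,"y": 0,"z": 0,"rx": 0,"ry": 0,"rz": 0}

```text
t: 41.72
eef_pos: [656.5, -117.8, 53.5]
ee_rot: [[0.96, 0.281, 0.003], [0.281, -0.96, -0.0], [0.003, 0.001, -1.0]]
ft_force: [0.6, -1.0, -4.4]
width: 53.7
finger_force: 30.0
```

Call:
carry_out:
  increments:
    - {"x": 0,"y": 0,"z": -0.008,"rx": 0,"ry": 0,"rz": 0}
    - {"x": 0,"y": 0,"z": -0.008,"rx": 0,"ry": 0,"rz": 0}
    - {"x": 0,"y": 0,"z": -0.006,"rx": 0,"ry": 0,"rz": 0}
    - {"x": 0,"y": 0,"z": -0.003,"rx": 0,"ry": 0,"rz": 0}
    - {"x": 0,"y": 0,"z": 0,"rx": 0,"ry": 0,"rz": 0}
    - {"x": 0,"y": 0,"z": 0,"rx": 0,"ry": 0,"rz": 0}
    - {"x": 0,"y": 0,"z": 0,"rx": 0,"ry": 0,"rz": 0}

```text
t: 42.3
eef_pos: [654.7, -117.5, 27.2]
ee_rot: [[0.96, 0.281, -0.001], [0.281, -0.96, 0.0], [-0.0, -0.0, -1.0]]
ft_force: [-4.8, 1.3, 5.8]
width: 53.6
finger_force: 30.0
```

Call:
carry_out:
  increments:
    - {"x": 0,"y": 0,"z": 0,"rx": 0,"ry": 0,"rz": 0}
    - {"x": 0,"y": 0,"z": 0,"rx": 0,"ry": 0,"rz": 0}
    - {"x": 0,"y": 0,"z": 0,"rx": 0,"ry": 0,"rz": 0}
    - {"x": 0,"y": 0,"z": 0,"rx": 0,"ry": 0,"rz": 0}
    - {"x": 0,"y": 0,"z": 0.015,"rx": 0,"ry": 0,"rz": 0}
    - {"x": 0,"y": 0,"z": 0.03,"rx": 0,"ry": 0,"rz": 0}
    - {"x": 0,"y": 0,"z": 0.03,"rx": 0,"ry": 0,"rz": 0}
  hand: 0.82

```text
t: 42.88
eef_pos: [654.0, -117.3, 101.2]
ee_rot: [[0.96, 0.281, -0.003], [0.281, -0.96, 0.001], [-0.002, -0.001, -1.0]]
ft_force: [1.2, -1.0, -0.1]
width: 75.5
finger_force: 0.0
```

Call:
carry_out:
  increments:
    - {"x": -0.009,"y": 0.0304,"z": 0,"rx": 0,"ry": 0,"rz": 0}
    - {"x": -0.009,"y": 0.0304,"z": 0,"rx": 0,"ry": 0,"rz": 0}
    - {"x": -0.009,"y": 0.0304,"z": 0,"rx": 0,"ry": 0,"rz": 0}
    - {"x": 0,"y": 0,"z": 0,"rx": 0,"ry": 0,"rz": 0}
    - {"x": 0,"y": 0,"z": 0,"rx": 0,"ry": 0,"rz": 0}

```text
t: 43.3
eef_pos: [627.8, -25.0, 101.8]
ee_rot: [[0.959, 0.284, 0.0], [0.284, -0.959, -0.0], [0.0, 0.0, -1.0]]
ft_force: [-0.4, -0.3, -0.3]
width: 75.4
finger_force: 0.0
```

```bash
python3 o.py
```

```text
43.3 [627.8 -25.  101.8] F [-0.41 -0.3  -0.27] T [0.012 0.143 0.008] T.yb 0.134 w 75.4 q [-0.04  0.48  1.72 -0.    0.94  1.24] tilt -0.0 yaw 16.5
```

Call:
carry_out:
  increments:
    - {"x": 0,"y": 0,"z": -0.025,"rx": 0,"ry": 0,"rz": 0}
    - {"x": 0,"y": 0,"z": -0.025,"rx": 0,"ry": 0,"rz": 0}
    - {"x": 0,"y": 0,"z": -0.015,"rx": 0,"ry": 0,"rz": 0}
    - {"x": 0,"y": 0,"z": -0.007,"rx": 0,"ry": 0,"rz": 0}
    - {"x": 0,"y": 0,"z": -0.003,"rx": 0,"ry": 0,"rz": 0}
    - {"x": 0,"y": 0,"z": 0,"rx": 0,"ry": 0,"rz": 0}
    - {"x": 0,"y": 0,"z": 0,"rx": 0,"ry": 0,"rz": 0}

```text
t: 43.88
eef_pos: [628.8, -26.8, 27.3]
ee_rot: [[0.96, 0.281, 0.001], [0.281, -0.96, -0.0], [0.001, 0.0, -1.0]]
ft_force: [0.5, -0.6, -0.5]
width: 75.5
finger_force: 0.0
```

Call:
carry_out:
  increments:
    - {"x": 0,"y": 0,"z": 0,"rx": 0,"ry": 0,"rz": 0}
    - {"x": 0,"y": 0,"z": 0,"rx": 0,"ry": 0,"rz": 0}
    - {"x": 0,"y": 0,"z": 0,"rx": 0,"ry": 0,"rz": 0}
    - {"x": 0,"y": 0,"z": 0,"rx": 0,"ry": 0,"rz": 0}
    - {"x": 0,"y": 0,"z": 0,"rx": 0,"ry": 0,"rz": 0}
  hand: 0

```text
t: 44.3
eef_pos: [628.4, -26.2, 27.3]
ee_rot: [[0.96, 0.282, 0.001], [0.282, -0.96, 0.0], [0.001, 0.0, -1.0]]
ft_force: [-0.6, -0.1, 5.8]
width: 54.0
finger_force: 30.0
```

Call:
carry_out:
  increments:
    - {"x": 0,"y": 0,"z": 0.01,"rx": 0,"ry": 0,"rz": 0}
    - {"x": 0,"y": 0,"z": 0.02,"rx": 0,"ry": 0,"rz": 0}
    - {"x": 0,"y": 0,"z": 0.03,"rx": 0,"ry": 0,"rz": 0}
    - {"x": 0,"y": 0,"z": 0.03,"rx": 0,"ry": 0,"rz": 0}
    - {"x": 0,"y": 0,"z": 0.03,"rx": 0,"ry": 0,"rz": 0}
    - {"x": 0,"y": 0,"z": 0.03,"rx": 0,"ry": 0,"rz": 0}

```text
t: 44.8
eef_pos: [627.1, -26.3, 177.8]
ee_rot: [[0.96, 0.282, -0.001], [0.282, -0.96, 0.0], [-0.001, -0.0, -1.0]]
ft_force: [-0.1, 0.1, -4.5]
width: 54.1
finger_force: 30.0
```

Call:
carry_out:
  increments:
    - {"x": 0,"y": 0,"z": 0,"rx": -1.755,"ry": 6.0,"rz": 0}
    - {"x": 0,"y": 0,"z": 0,"rx": -1.755,"ry": 6.0,"rz": 0}
    - {"x": 0,"y": 0,"z": 0,"rx": -1.755,"ry": 6.0,"rz": 0}
    - {"x": 0,"y": 0,"z": 0,"rx": -1.755,"ry": 6.0,"rz": 0}
    - {"x": 0,"y": 0,"z": 0,"rx": 0,"ry": 0,"rz": 0}
    - {"x": 0,"y": 0,"z": 0,"rx": 0,"ry": 0,"rz": 0}
    - {"x": 0,"y": 0,"z": 0,"rx": 0,"ry": 0,"rz": 0}
    - {"x": 0,"y": 0,"z": 0,"rx": 0,"ry": 0,"rz": 0}
    - {"x": 0,"y": 0,"z": 0,"rx": 0,"ry": 0,"rz": 0}
    - {"x": 0,"y": 0,"z": 0,"rx": 0,"ry": 0,"rz": 0}

```text
t: 45.63
eef_pos: [627.8, -26.6, 177.9]
ee_rot: [[0.871, 0.281, -0.404], [0.255, -0.96, -0.118], [-0.421, 0.0, -0.907]]
ft_force: [0.2, 0.3, -4.3]
width: 53.8
finger_force: 30.0
```

Call:
carry_out:
  increments:
    - {"x": 0,"y": 0,"z": 0,"rx": 0,"ry": 0,"rz": 0}
    - {"x": 0,"y": 0,"z": 0,"rx": 1.755,"ry": -6.0,"rz": 0}
    - {"x": 0,"y": 0,"z": 0,"rx": 1.755,"ry": -6.0,"rz": 0}
    - {"x": 0,"y": 0,"z": 0,"rx": 1.755,"ry": -6.0,"rz": 0}
    - {"x": 0,"y": 0,"z": 0,"rx": 1.755,"ry": -6.0,"rz": 0}
    - {"x": 0,"y": 0,"z": 0,"rx": 0,"ry": 0,"rz": 0}
    - {"x": 0,"y": 0,"z": 0,"rx": 0,"ry": 0,"rz": 0}
    - {"x": 0,"y": 0,"z": 0,"rx": 0,"ry": 0,"rz": 0}

```text
t: 46.3
eef_pos: [628.5, -26.4, 177.4]
ee_rot: [[0.96, 0.281, -0.002], [0.281, -0.96, -0.001], [-0.002, 0.0, -1.0]]
ft_force: [0.5, 0.4, -4.6]
width: 53.9
finger_force: 30.0
```

```bash
python3 avg.py
```

```text
46.8 mean [ 0.1472 -0.0287 -4.7728] sem [0.0117 0.0084 0.13  ]
```

Call:
carry_out:
  increments:
    - {"x": 0,"y": 0,"z": 0,"rx": 1.755,"ry": -6.0,"rz": 0}
    - {"x": 0,"y": 0,"z": 0,"rx": 1.755,"ry": -6.0,"rz": 0}
    - {"x": 0,"y": 0,"z": 0,"rx": 1.755,"ry": -6.0,"rz": 0}
    - {"x": 0,"y": 0,"z": 0,"rx": 1.755,"ry": -6.0,"rz": 0}
    - {"x": 0,"y": 0,"z": 0,"rx": 0,"ry": 0,"rz": 0}
    - {"x": 0,"y": 0,"z": 0,"rx": 0,"ry": 0,"rz": 0}
    - {"x": 0,"y": 0,"z": 0,"rx": 0,"ry": 0,"rz": 0}
    - {"x": 0,"y": 0,"z": 0,"rx": 0,"ry": 0,"rz": 0}
    - {"x": 0,"y": 0,"z": 0,"rx": 0,"ry": 0,"rz": 0}
    - {"x": 0,"y": 0,"z": 0,"rx": 0,"ry": 0,"rz": 0}

```text
t: 47.63
eef_pos: [629.1, -26.0, 176.9]
ee_rot: [[0.869, 0.282, 0.406], [0.256, -0.959, 0.119], [0.423, 0.001, -0.906]]
ft_force: [-0.3, -0.1, -5.0]
width: 53.8
finger_force: 30.0
```

Call:
carry_out:
  increments:
    - {"x": 0,"y": 0,"z": 0,"rx": 0,"ry": 0,"rz": 0}
    - {"x": 0,"y": 0,"z": 0,"rx": -1.755,"ry": 6.0,"rz": 0}
    - {"x": 0,"y": 0,"z": 0,"rx": -1.755,"ry": 6.0,"rz": 0}
    - {"x": 0,"y": 0,"z": 0,"rx": -1.755,"ry": 6.0,"rz": 0}
    - {"x": 0,"y": 0,"z": 0,"rx": -1.755,"ry": 6.0,"rz": 0}
    - {"x": 0,"y": 0,"z": 0,"rx": 0,"ry": 0,"rz": 0}
    - {"x": 0,"y": 0,"z": 0,"rx": 0,"ry": 0,"rz": 0}
    - {"x": 0,"y": 0,"z": 0,"rx": 0,"ry": 0,"rz": 0}

```text
t: 48.3
eef_pos: [627.6, -26.1, 175.8]
ee_rot: [[0.959, 0.282, 0.002], [0.282, -0.959, 0.001], [0.002, -0.001, -1.0]]
ft_force: [0.5, -1.1, -5.1]
width: 53.8
finger_force: 30.0
```

```bash
python3 avg.py;python3 o.py
```

```text
48.8 mean [ 0.101  -0.0608 -4.4274] sem [0.0099 0.0082 0.2051]
48.8 [627.9 -26.4 176.8] F [-0.73 -0.56 -4.65] T [-0.014  0.143  0.008] T.yb 0.141 w 53.6 q [-0.04  0.39  1.66  0.    1.09  1.24] tilt -0.0 yaw 16.3
```

Readings are still ambiguous, so I'll do one more settled, better-averaged test on box 1.

```bash
cat > avg2.py <<'E'
from h import *
import sys
n=int(sys.argv[1]);L=[]
for i in range(n):
    r.camera("top"); s=r.observe(); R=s["ee_rot"];L.append(np.r_[s["ft_torque"]@-R[:,1],s["ft_torque"]@R[:,0],s["ft_force"],s["tau"][[1,2,4]],s["finger_force"],s["width"],s["ft_torque"][2]])
L=np.array(L);print(s["t"],"mean",L.mean(0).round(3).tolist(),"sem",(L.std(0)/n**.5).round(3).tolist());print(L[:,0].round(3).tolist())
E
python3 avg2.py 8
```

```text
49.2 mean [0.111, 0.026, 0.004, 0.542, -4.776, -63.817, -33.884, -0.026, 29.999, 53.822, 0.012] sem [0.01, 0.012, 0.14, 0.082, 0.125, 0.01, 0.005, 0.0, 0.0, 0.08, 0.009]
[0.124, 0.123, 0.103, 0.081, 0.173, 0.083, 0.105, 0.097]
```

Call:
carry_out:
  increments:
    - {"x": 0,"y": 0,"z": 0,"rx": -1.755,"ry": 6.0,"rz": 0}
    - {"x": 0,"y": 0,"z": 0,"rx": -1.755,"ry": 6.0,"rz": 0}
    - {"x": 0,"y": 0,"z": 0,"rx": -1.755,"ry": 6.0,"rz": 0}
    - {"x": 0,"y": 0,"z": 0,"rx": -1.755,"ry": 6.0,"rz": 0}

```text
t: 49.53
eef_pos: [628.9, -26.3, 177.8]
ee_rot: [[0.869, 0.281, -0.408], [0.254, -0.96, -0.12], [-0.425, 0.001, -0.905]]
ft_force: [0.2, 0.4, -4.4]
width: 53.3
finger_force: 30.0
```

```bash
python3 avg2.py 10
```

```text
50.0333 mean [-0.361, 0.016, 0.087, 0.152, -4.813, -81.134, -33.413, 3.284, 29.999, 53.79, -0.005] sem [0.019, 0.01, 0.243, 0.167, 0.243, 2.965, 0.233, 0.297, 0.0, 0.031, 0.008]
[-0.306, -0.477, -0.44, -0.36, -0.363, -0.266, -0.356, -0.314, -0.328, -0.406]
```

Call:
carry_out:
  increments:
    - {"x": 0,"y": 0,"z": 0,"rx": 1.755,"ry": -6.0,"rz": 0}
    - {"x": 0,"y": 0,"z": 0,"rx": 1.755,"ry": -6.0,"rz": 0}
    - {"x": 0,"y": 0,"z": 0,"rx": 1.755,"ry": -6.0,"rz": 0}
    - {"x": 0,"y": 0,"z": 0,"rx": 1.755,"ry": -6.0,"rz": 0}
    - {"x": 0,"y": 0,"z": 0,"rx": 0,"ry": 0,"rz": 0}
    - {"x": 0,"y": 0,"z": 0,"rx": 0,"ry": 0,"rz": 0}
    - {"x": 0,"y": 0,"z": 0,"rx": 0,"ry": 0,"rz": 0}
    - {"x": 0,"y": 0,"z": 0,"rx": 0,"ry": 0,"rz": 0}

```text
t: 50.7
eef_pos: [629.2, -26.2, 177.0]
ee_rot: [[0.959, 0.282, -0.001], [0.282, -0.959, -0.001], [-0.001, 0.0, -1.0]]
ft_force: [-0.5, 0.6, -4.4]
width: 54.1
finger_force: 30.0
```

```bash
python3 avg2.py 12
```

```text
51.3 mean [0.207, 0.028, 0.008, -0.083, -4.736, -64.061, -34.068, -0.104, 29.999, 53.788, 0.008] sem [0.007, 0.007, 0.147, 0.157, 0.124, 0.116, 0.025, 0.007, 0.0, 0.06, 0.01]
[0.224, 0.22, 0.21, 0.224, 0.195, 0.229, 0.169, 0.192, 0.254, 0.18, 0.202, 0.179]
```

The level torque on box 1 rose from 0.106 to 0.207 after this blank-end dip. That matches a roller at the blank end. I'll confirm with one long label-end dip.

```bash
python3 avg2.py 4
```

```text
51.5 mean [0.214, 0.021, -0.002, 0.194, -4.693, -63.767, -33.998, -0.126, 29.999, 53.782, -0.02] sem [0.01, 0.02, 0.268, 0.324, 0.081, 0.011, 0.001, 0.0, 0.0, 0.119, 0.013]
[0.209, 0.217, 0.189, 0.242]
```

Call:
carry_out:
  increments:
    - {"x": 0,"y": 0,"z": 0,"rx": 1.755,"ry": -6.0,"rz": 0}
    - {"x": 0,"y": 0,"z": 0,"rx": 1.755,"ry": -6.0,"rz": 0}
    - {"x": 0,"y": 0,"z": 0,"rx": 1.755,"ry": -6.0,"rz": 0}
    - {"x": 0,"y": 0,"z": 0,"rx": 1.755,"ry": -6.0,"rz": 0}

```text
t: 51.83
eef_pos: [628.2, -26.9, 177.7]
ee_rot: [[0.867, 0.28, 0.411], [0.255, -0.96, 0.117], [0.428, 0.003, -0.904]]
ft_force: [1.0, 3.5, -4.9]
width: 53.7
finger_force: 30.0
```

```bash
python3 avg2.py 20
```

```text
52.8333 mean [0.633, 0.016, -0.344, -0.124, -4.754, -50.273, -33.168, -2.574, 29.999, 53.815, 0.0] sem [0.018, 0.011, 0.338, 0.138, 0.172, 0.218, 1.052, 0.184, 0.0, 0.046, 0.008]
[0.926, 0.592, 0.742, 0.568, 0.569, 0.545, 0.581, 0.648, 0.571, 0.619, 0.616, 0.604, 0.711, 0.607, 0.646, 0.562, 0.625, 0.636, 0.648, 0.636]
```

Call:
carry_out:
  increments:
    - {"x": 0,"y": 0,"z": 0,"rx": -1.755,"ry": 6.0,"rz": 0}
    - {"x": 0,"y": 0,"z": 0,"rx": -1.755,"ry": 6.0,"rz": 0}
    - {"x": 0,"y": 0,"z": 0,"rx": -1.755,"ry": 6.0,"rz": 0}
    - {"x": 0,"y": 0,"z": 0,"rx": -1.755,"ry": 6.0,"rz": 0}
    - {"x": 0,"y": 0,"z": 0,"rx": 0,"ry": 0,"rz": 0}
    - {"x": 0,"y": 0,"z": 0,"rx": 0,"ry": 0,"rz": 0}
    - {"x": 0,"y": 0,"z": 0,"rx": 0,"ry": 0,"rz": 0}
    - {"x": 0,"y": 0,"z": 0,"rx": 0,"ry": 0,"rz": 0}

```text
t: 53.5
eef_pos: [626.9, -26.5, 176.2]
ee_rot: [[0.96, 0.281, 0.001], [0.281, -0.96, 0.001], [0.001, -0.001, -1.0]]
ft_force: [0.9, 0.4, -5.2]
width: 53.8
finger_force: 30.0
```

```bash
python3 avg2.py 14
```

```text
54.2 mean [0.106, 0.015, -0.001, -0.01, -4.479, -63.629, -33.828, -0.039, 29.999, 53.793, -0.002] sem [0.007, 0.008, 0.136, 0.107, 0.132, 0.075, 0.019, 0.006, 0.0, 0.043, 0.007]
[0.087, 0.097, 0.125, 0.088, 0.13, 0.12, 0.099, 0.088, 0.084, 0.141, 0.062, 0.088, 0.144, 0.131]
```

The shift is reproducible: 0.214 after a blank-end dip, 0.106 after a label-end dip, with tau5 moving too. Box 1 is the rattler, so I'll carry it to the scanner.

Call:
carry_out:
  increments:
    - {"x": -0.0015,"y": -0.01,"z": -0.0005,"rx": 0,"ry": 0,"rz": 4}
    - {"x": -0.0015,"y": -0.017,"z": -0.0007,"rx": 0,"ry": 0,"rz": 6}
    - {"x": -0.0015,"y": -0.018,"z": -0.0007,"rx": 0,"ry": 0,"rz": 6.5}
    - {"x": -0.0015,"y": -0.018,"z": -0.0007,"rx": 0,"ry": 0,"rz": 6.5}
    - {"x": -0.0015,"y": -0.018,"z": -0.0007,"rx": 0,"ry": 0,"rz": 6.5}
    - {"x": -0.0015,"y": -0.018,"z": -0.0007,"rx": 0,"ry": 0,"rz": 6.5}
    - {"x": -0.0015,"y": -0.018,"z": -0.0007,"rx": 0,"ry": 0,"rz": 6.5}
    - {"x": -0.0015,"y": -0.018,"z": -0.0007,"rx": 0,"ry": 0,"rz": 6.5}

```text
t: 54.87
eef_pos: [615.9, -162.1, 171.1]
ee_rot: [[0.412, 0.911, -0.0], [0.911, -0.412, 0.0], [0.0, -0.0, -1.0]]
ft_force: [1.0, -0.4, -4.8]
width: 54.0
finger_force: 30.0
```

Call:
carry_out:
  increments:
    - {"x": -0.0015,"y": -0.018,"z": -0.0007,"rx": 0,"ry": 0,"rz": 6.5}
    - {"x": -0.0015,"y": -0.018,"z": -0.0007,"rx": 0,"ry": 0,"rz": 6.5}
    - {"x": -0.0015,"y": -0.018,"z": -0.0007,"rx": 0,"ry": 0,"rz": 6.5}
    - {"x": -0.0015,"y": -0.018,"z": -0.0007,"rx": 0,"ry": 0,"rz": 6.5}
    - {"x": -0.0015,"y": -0.018,"z": -0.0007,"rx": 0,"ry": 0,"rz": 6.5}
    - {"x": -0.0015,"y": -0.012,"z": -0.0007,"rx": 0,"ry": 0,"rz": 6.3}
    - {"x": 0,"y": 0,"z": 0,"rx": 0,"ry": 0,"rz": 0}
    - {"x": 0,"y": 0,"z": 0,"rx": 0,"ry": 0,"rz": 0}
    - {"x": 0,"y": 0,"z": 0,"rx": 0,"ry": 0,"rz": 0}

```text
t: 55.62
eef_pos: [607.0, -262.7, 166.9]
ee_rot: [[-0.241, 0.97, -0.0], [0.97, 0.241, 0.001], [0.001, -0.0, -1.0]]
ft_force: [0.4, -0.2, -4.4]
width: 54.0
finger_force: 30.0
```

```bash
python3 o.py; python3 - <<'E'
from h import *
p,d,ci=grab("side");cv2.imwrite("pics/fin.png",p[...,::-1])
p,d,ci=grab("top");cv2.imwrite("pics/fint.png",p[...,::-1]);W=world(d,ci);z=W[...,2]
m=np.zeros(z.shape,np.uint8);m[195:315,160:345]=((z>40)&(z<62)&(d>0))[195:315,160:345]
n,l,s,_=cv2.connectedComponentsWithStats(m)
for i in range(1,n):
    if s[i,4]>300:
        c=cv2.minAreaRect(W[l==i][:,:2].astype(np.float32));print(s[i,4],np.round(c[0],1),np.round(c[1],1),np.median(W[l==i][:,2]))
E
```

```text
55.6167 [ 607.  -262.7  166.9] F [ 0.42 -0.17 -4.45] T [0.026 0.09  0.026] T.yb -0.047 w 54.0 q [-0.41  0.45  1.59  0.    1.1  -0.65] tilt -0.0 yaw 104.0
1735 [ 653.6 -118.4] [110.4  53.9] 53.40532871337118
```

View pics/fin.png

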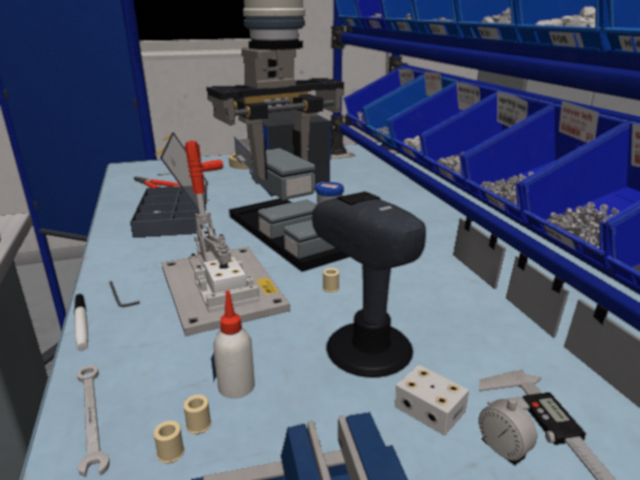

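View pics/fint.png

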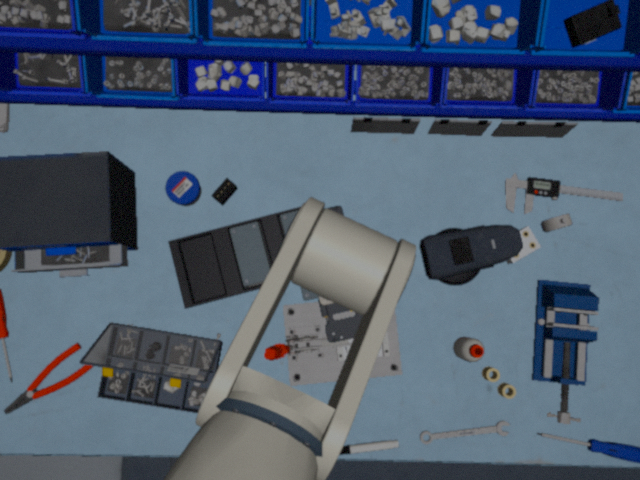

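The box is held level at side (290,178) with its white label towards the scanner, and the middle box is within 1.3 mm of its start. Pose and yaw match the target, so I'm handing in.

```bash
python3 -c "
from rig import r
print(r.finish_job())"
```

```text
the job is handed in; nothing more can be done
None
```

I handed the job in at 55.6 s, holding the leftmost box (at 628, -26) level before the scanner window. Its level torque shifted repeatably by about 0.1 N m (0.21 against 0.11) between blank-end and label-end dips. That is less than the 0.17 I expected, and its earlier rocks had shown almost nothing. The other two showed no comparable shift and are back in their pockets; the end picture measured the middle one 1.3 mm from its start, but the arm hid the third from the top camera.

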